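# Charge the annealing pan and set the bench gas valve two turns open

## Task

Pick up the sorting scoop by its wooden handle, tip all five metal blanks into the annealing pan with the scoop's open lip held close over the pan, and set the empty scoop back down flat on the bench. Then ready the gas for lighting: turn the red handwheel clockwise until the valve is shut hard against its stop, open it again by exactly two full turns, and finish with the gripper closed on the handwheel, holding it there so that the gas could be shut off at once. Leave the jar, the charcoal block and the ring clamp where they are.

Things in the scene. Friction and masses are not known exactly. Their poses are not given: they have to be found in the camera images.
- tray: sorting scoop of sheet metal, loose, about 0.18 kg: flat floor 120 x 90 mm, 3 mm thick, walls 2.5 mm thick and 18 mm high on the back and both sides, front open. Origin: centre of the floor's underside. x points to the open front (mouth), z up; the handle sticks out behind, towards -x. It starts level on the bench with the five blanks in it
- tray_grip (a point): middle of the scoop's wooden handle, 105 mm behind the scoop's origin and 25 mm above its underside. The handle is a bar 72 mm long along the scoop's x, 14 mm wide (y) and 22 mm high; its near end is 9 mm behind the back wall's outer face
- tray_lip (a point): middle of the open front edge, on the floor's upper face: 60 mm ahead of the scoop's origin, 3 mm above its underside
- blank0: silver-grey bar blank, 26 x 12 x 8 mm, 25 g, loose in the scoop. Origin: centre of its underside as it lies at the start. Polished: it slides in the scoop once the scoop tips by about 18 to 26 degrees
- blank1: silver-grey bar blank, 26 x 12 x 8 mm, 25 g, loose in the scoop. Origin: centre of its underside as it lies at the start. Polished: it slides in the scoop once the scoop tips by about 18 to 26 degrees
- blank2: copper-red bar blank, 26 x 12 x 8 mm, 25 g, loose in the scoop. Origin: centre of its underside as it lies at the start. Polished: it slides in the scoop once the scoop tips by about 18 to 26 degrees
- blank3: brass round blank, 20 mm across and 8 mm thick, 22 g, loose in the scoop. Origin: centre of its underside as it lies at the start. Slides like the bars
- blank4: brass round blank, 20 mm across and 8 mm thick, 22 g, loose in the scoop. Origin: centre of its underside as it lies at the start. Slides like the bars
- pan: round dark steel annealing pan, on a low turntable foot fixed to the bench; it can revolve stiffly about its upright axis. 224 mm across at the rim, 196 mm across at its underside, 3 mm thick. Origin: centre of its underside, 30 mm above the bench; the rim is 45 mm above the origin (75 mm above the bench)
- pan_floor (a point): centre of the white ceramic board that forms the pan's inner floor: 42 mm above the bench, 33 mm below the rim
- wheel: red handwheel on the valve's upright stem: round rim, 125 mm outside diameter, of 12 mm thick bar (centre line at 56 mm radius), hub 22 mm across and 18 mm high, four spokes of 9 mm bar along its own +x, +y, -x, -y; the openings between them are free from radius 11 to 50 mm. Origin: on the axis, in the middle plane of rim and spokes, 200 mm above the bench. z up; x and y turn with the wheel
- gas_stand: brass gas valve in a yellow pipe loop, fixed. Origin: on the bench, on the stem's axis; z up. The pipe, 80 mm up, runs 120 mm along +x and -x, then down to the bench; a gauge, top 145 mm above the bench, stands on its +x corner. Under the wheel: gland nut 25 mm across up to 166 mm above the bench, bonnet 66 mm across up to 139 mm. Nothing else is within 60 mm of the rim
- wheel_mark (a point): the white paint mark on top of the rim, at the end of the wheel's +x spoke, 56 mm from the axis
- valve_stem (a joint): turning angle of the handwheel and stem in rad: 0 is shut, against a hard stop; it grows as the wheel turns anticlockwise seen from above (opening), 6.283 for each full turn, up to a far stop at 25.1. It starts between a quarter and three quarters of a turn open. Stiff: about 0.2 N m to turn, and it stays where it is left
- flux_jar: jar with a blue lid, 58 mm across, 75 mm high, a bystander. Origin: centre of its underside
- charcoal_block: black charcoal block, 75 x 55 x 28 mm, a bystander. Origin: centre of its underside
- ring_clamp: wooden ring clamp with a brass band, about 150 x 26 x 21 mm, lying on the bench between the robot and the pan, a bystander. Origin: under the middle of its length
There are look-alikes about, which are no part of the job. Several things look just like the tray: the one meant starts farthest from the robot's base.

How it is judged:
By the outcome, as a careful person would: the job done as asked, in the order asked, and still so for the second after the job is handed in, while the arm keeps its last pose, push and grip.
It also fails if it takes over 72 s, if anything falls off the work surface, if the arm or the gripper's body presses on something with over 40 N, if the wrist force passes 120 N, or if a joint passes its speed limit or range.

## Robot

A 7-joint arm with a two-finger parallel gripper is mounted at the origin on the work surface. World frame = base frame: x ahead of the robot, y to its left, z up, the work surface at z = 0. Lengths are in m, angles in rad, forces in N, time in s.
With the tool pointing down it reaches from about 0.4 to 0.85 m from the base axis. Payload 10.4 kg.
Tool frame: the origin (TCP) lies at the very end of the fingers, on their centre line; the grasp point (between the pads) lies 19 mm behind it (grip_point_offset is the distance from the TCP to the grasp point, in m); z points along the fingers, y is the line along which they close (so a half turn about z gives the same grasp; the last joint's range is limited). The gripper opens to 87 mm and grips with 3 to 60 N. Pads are 19 mm wide; open, the fingers measure 117 mm over their backs; the gripper's body (75 mm by 190 mm) begins 51 mm behind the grasp point.
Start: joints at [1.231, 0.332, -0.065, 1.46, 0.022, 1.35, -0.088], TCP at [0.195, -0.594, 0.223] pointing down, gripper open.
Joint ranges: [-2.6, 2.6], [-0.5, 2.12], [-1.47, 1.34], [0.16, 2.42], [-1.27, 4.41], [0.06, 2.06], [-2.6, 2.6]. Speed limits (rad/s): [2.22, 2.22, 2.79, 2.79, 3.14, 3.14, 3.14].

## Interface

Orientations are given as a unit quaternion [x, y, z, w].
In Python, from bench import * gives the robot as it stands.
- The arm moves only by the tool play_rows, never from a script. Its argument "increments" is text: rows parted by semicolons, each of 7 numbers parted by spaces: the turn, a rotation vector about the tool's x, y, z in rad, then the shift along the tool's x, y, z in m, then the opening, from 0 (shut) to 1 (fully open). A call has 1 to 8 rows; each row is the pose to reach, as a shift and turn from the pose commanded when the call began, along the tool's axes at that moment; what a row does not reach only later rows make up. A row lasts 1/10 s, in which the tool goes at most 50 mm and 8.59 degrees, less where a joint would pass 70% of its speed; a pose out of reach is approached as far as the arm can. A call with a gripper value outside its range is refused whole. The fingers move at their own pace and stop on an object; "grip_force" is the grip in N (left out, the last holds). Time passes only in rows, so rows that repeat a pose let the fingers close. It gives the time, the measured TCP pose, the force, the opening and the grip force at its end, in the units of the state.
- read_state(): the state, without advancing time (a new reading comes with each control period).
- camera(name): name is "scene" or "top" or "wrist"; returns a dict with "color" (480x640x3 uint8, red, green, blue), "fx", "fy", "cx", "cy" (pixels), "camera_from_world" (4x4, takes a point from world to camera coordinates); the wrist camera has in their place "mount" (4x4, takes a point from camera to tool coordinates, whose origin is the TCP and whose axes are the flange's). Camera axes: x right, y down, z forward; pixel columns grow to the right and rows downward; lengths in m; the calibration is good to about 2 mm. The wrist camera is an equidistant fisheye: a pixel r from the principal point sees the ray r / f radians off the axis. A picture is of the moment at which its call begins: read the wrist's pose just before it. There is no depth.
- close_job(): hands the job in; it is judged then, once.
The state is a dict: "time": time; "joint_positions": joint angles; "joint_vel": joint speeds; "joint_torque": joint torques, N m; "ee_pos": TCP position; "eef_rot": TCP orientation; "ft_force": force on the tool from outside, world axes, zero at the start; "torque": the same for the moment, N m; "width": finger opening in m; "grip_force": force on a finger pad.
Only numpy, scipy, OpenCV 4.12 (cv2) and the standard library are available. Lean on these libraries where they do the work, as an engineer would, in place of code of your own. Each camera call takes 0.05 s, during which the arm holds its last target. There are 200 camera calls.

## Working session

There is one attempt and no reset: what is moved stays moved. The work goes in short steps, Python scripts to look and compute and a tool call to move; the robot and the scene stay as the last step left them, time stands still between calls to the robot, and variables do not carry over. Pictures are saved under pics/ and viewed, at most 10 in all, crops included, and the job is handed in when it is done.

Besides the shell and the picture viewer there is one more tool, called after "Call:" by a JSON object that holds its "fn" and its "kwargs". play_rows: Moves the arm, as the interface text tells. Its arguments: {"type":"object","properties":{"increments":{"type":"string"},"grip_force":{"type":"number"}},"required":["increments"]}

```bash
mkdir -p pics; ls
python3 - <<'E'
from bench import *
import cv2
s=read_state(); print(s)
for n in("scene","top"):
    c=camera(n); cv2.imwrite(f"pics/{n}0.png",c["color"][:,:,::-1]); print(n,c["fx"],c["fy"],c["cx"],c["cy"],c["camera_from_world"].tolist() if hasattr(c["camera_from_world"],'tolist') else c["camera_from_world"])
E
```

```text
pics
{'time': 0.0, 'joint_positions': array([ 1.23144031,  0.33286337, -0.06468208,  1.46090471,  0.02160527,
        1.34989119, -0.08846375]), 'joint_vel': array([-0.00156474,  0.00063638,  0.00025999, -0.00036497, -0.00028293,
        0.00100692,  0.00070145]), 'joint_torque': array([-9.92668902e-05, -6.23258042e+01,  2.45843350e-02, -3.89898455e+01,
       -6.12694491e-02,  3.97063955e-02,  9.97323423e-05]), 'ee_pos': array([ 0.19454749, -0.59356276,  0.22177668]), 'eef_rot': array([ 9.87480957e-01,  1.57736776e-01, -1.44109356e-04, -6.70240821e-04]), 'ft_force': array([-0.82446874, -0.4863029 ,  0.41942187]), 'torque': array([-0.01399175,  0.03172533,  0.0249048 ]), 'grip_force': 0.0, 'width': 0.08715457988668517}
scene 610.2166822890281 610.2166822890281 314.06513941688144 243.76321308535142 [[0.7829965399264777, 0.6215945267734175, -0.02316598257131909, -0.40952307174621194], [0.3697012186223767, -0.49500206466260566, -0.786316707776763, -0.0725060684743659], [-0.5002373710672695, 0.6071187694883834, -0.617389157924415, 1.5362647111363956], [0.0, 0.0, 0.0, 1.0]]
top 458.2022629175011 458.2022629175011 314.102156286911 242.9422182299578 [[-0.02923492586155121, -0.9995693687202221, 0.002529076140858922, 0.03748334046261057], [-0.9897323179031549, 0.02859288140797388, -0.14004422883802925, 0.5138994575431831], [0.13991160783837195, -0.006597291038463785, -0.9901420189765887, 1.1615607866736084], [0.0, 0.0, 0.0, 1.0]]
```

View pics/scene0.png

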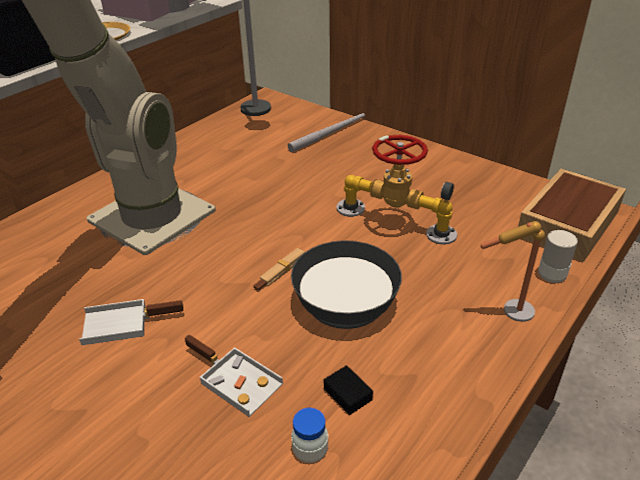

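View pics/top0.png

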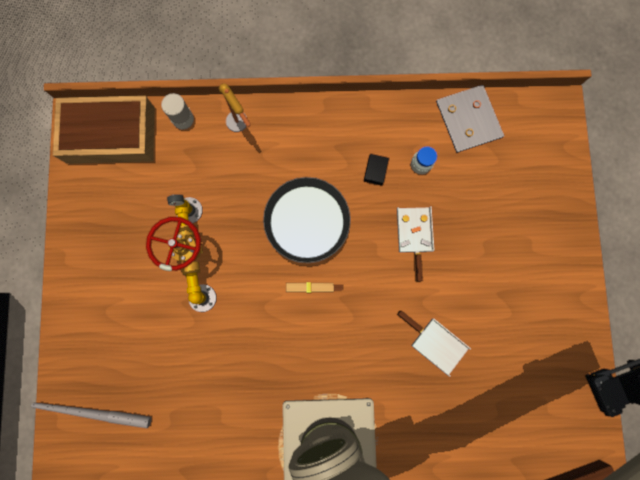

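The top view shows the loaded scoop at (416,230), its handle at (418,267) toward the robot and mouth pointing away. The pan is at (307,222). The wheel is at (174,243), with its mark near (167,268). The empty look-alike scoop is at (440,347).

```bash
cat > h.py <<'E'
from bench import *
import numpy as np, cv2
from scipy.spatial.transform import Rotation as R
def ray(c,px,z):
    px=np.atleast_2d(px).astype(float); M=np.array(c["camera_from_world"]); Rm,t=M[:3,:3],M[:3,3]
    o=-Rm.T@t; d=np.c_[(px[:,0]-c["cx"])/c["fx"],(px[:,1]-c["cy"])/c["fy"],np.ones(len(px))]@Rm
    return o+d*((z-o[2])/d[:,2])[:,None]
def proj(c,p):
    M=np.array(c["camera_from_world"]); q=np.atleast_2d(p)@M[:3,:3].T+M[:3,3]
    return np.c_[q[:,0]/q[:,2]*c["fx"]+c["cx"],q[:,1]/q[:,2]*c["fy"]+c["cy"]]
def circ(P):
    A=np.c_[2*P[:,:2],np.ones(len(P))]; s=np.linalg.lstsq(A,(P[:,:2]**2).sum(1),rcond=None)[0]
    return s[:2],np.sqrt(s[2]+s[:2]@s[:2])
def hsv(c): return cv2.cvtColor(c["color"],cv2.COLOR_RGB2HSV)
def box(m,x0,y0,x1,y1):
    o=np.zeros_like(m); o[y0:y1,x0:x1]=m[y0:y1,x0:x1]; return o
def big(m):
    cs,_=cv2.findContours(m,cv2.RETR_EXTERNAL,cv2.CHAIN_APPROX_NONE); return max(cs,key=cv2.contourArea)[:,0]
def togo(goal,Rg=None):
    """shift in tool axes and rotvec from measured pose to goal"""
    s=read_state(); R0=R.from_quat(s["eef_rot"])
    return R0.inv().apply(np.array(goal)-s["ee_pos"]).round(4), None if Rg is None else (R0.inv()*Rg).as_rotvec().round(4)
E
python3 - <<'E'
from h import *
for n,bw,bp,bt,bh in (("top",(140,210,210,280),(255,170,360,270),(390,198,445,262),(405,250,430,290)),("scene",(365,130,435,168),(285,235,410,330),(195,340,290,415),(180,330,220,365))):
    c=camera(n); H=hsv(c); 
    red=cv2.inRange(H,(0,190,60),(4,255,255))|cv2.inRange(H,(174,150,60),(180,255,255))
    w=big(box(red,*bw)); ctr,r=circ(ray(c,w,.2)); print(n,"wheel",ctr,r,"n",len(w))
    white=cv2.inRange(H,(0,0,140),(180,70,255))
    mk=box(white,*bw); m=cv2.moments(mk,True); print(" white in wheel", m["m00"])
    k,l,st,ce=cv2.connectedComponentsWithStats(mk)
    for i in range(1,k):
        if st[i,4]>3:
            p=ray(c,ce[i],.206)[0]; print("  ",ce[i],st[i,4],p,np.hypot(*(p[:2]-ctr)),np.degrees(np.arctan2(*(p[:2]-ctr)[::-1])))
    f=big(box(white,*bp)); print(" panfloor",circ(ray(c,f,.042)))
    t=big(box(white,*bt)); q=cv2.boxPoints(cv2.minAreaRect(t)); print(" tray z.003",ray(c,q,.003).round(4).tolist())
    dk=cv2.inRange(H,(0,60,0),(20,255,100)); 
    h=big(box(dk,*bh)); P=ray(c,h,.03); print(" handle",P.mean(0), cv2.minAreaRect((P[:,:2]*1000).astype(np.float32)))
E
```

```text
top wheel [0.50214115 0.34094529] 0.048349555498964684 n 401
 white in wheel 133.0
   [199.28 212.96] 25 [0.56662651 0.28092746 0.206     ] 0.08809371485606537 -42.944941728594934
   [179.125 235.875] 8 [0.51550724 0.32577456 0.206     ] 0.020218886648212333 -48.618492438325845
   [190.         239.71428571] 7 [0.50609372 0.30133783 0.206     ] 0.0398041872665878 -84.30111748568763
   [171.36666667 242.36666667] 30 [0.50129123 0.34294158 0.206     ] 0.002169687794691679 113.06175848894637
   [172.75 254.  ] 4 [0.47497486 0.3394847  0.206     ] 0.027205521137330733 -176.92246706596936
   [182.44444444 257.66666667] 9 [0.46612237 0.31780045 0.206     ] 0.04281397053753479 -147.27613281747975
   [165.04 267.04] 50 [0.44629502 0.35618267 0.206     ] 0.05788754335908469 164.7385591253406
 panfloor (array([0.57141365, 0.04074711]), np.float64(0.093415053541609))
 tray z.003 [[0.6088, -0.2055, 0.003], [0.6114, -0.2987, 0.003], [0.4885, -0.2974, 0.003], [0.486, -0.2055, 0.003]]
 handle [ 0.43848556 -0.24356698  0.03      ] ((443.4302062988281, -243.08399963378906), (71.42346954345703, 15.943861961364746), 5.960740566253662)
scene wheel [0.50336381 0.34257924] 0.06053726824474644 n 126
 white in wheel 40.0
   [383.375 137.375] 24 [0.45002281 0.35539894 0.206     ] 0.05485987581474611 166.48613083470687
   [399.875  143.0625] 16 [0.49471465 0.35485967 0.206     ] 0.015020545219870698 125.1571947433905
 panfloor (array([0.56959197, 0.04708935]), np.float64(0.08839012759538435))
 tray z.003 [[0.4809, -0.2856, 0.003], [0.4542, -0.1843, 0.003], [0.609, -0.195, 0.003], [0.625, -0.289, 0.003]]
 handle [ 0.45742166 -0.25570237  0.03      ] ((452.6834716796875, -255.33175659179688), (88.39215087890625, 30.50250816345215), 0.21432365477085114)
```

Run:
```python
from h import *
c=camera("top"); I=c["color"][:,:,::-1]
a=cv2.resize(I[195:295,380:455],None,fx=5,fy=5,interpolation=cv2.INTER_CUBIC)
b=cv2.resize(I[195:295,140:220],None,fx=5,fy=5,interpolation=cv2.INTER_CUBIC)
cv2.imwrite("pics/crop.png",np.hstack([a,b]))
```

```text
(no output)
```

View pics/crop.png

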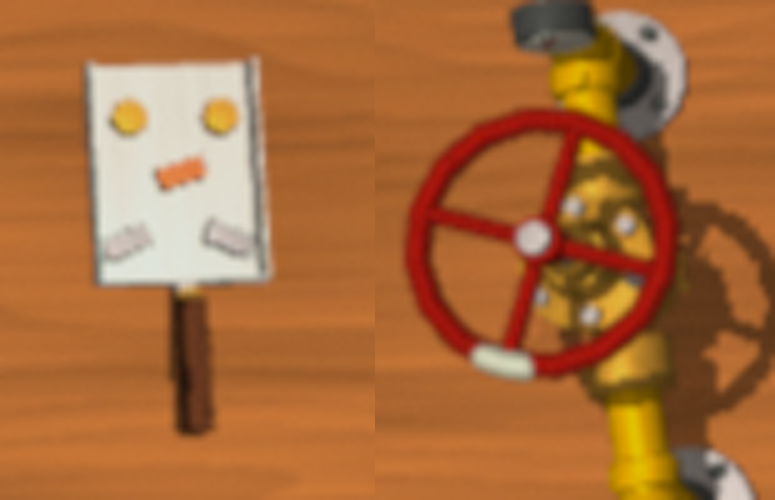

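The crop shows the scoop's top corners at crop (88,62), (258,58), (272,280) and (98,283). The handle's top runs from (194,295) to (201,432). The wheel hub is at (533,238), the mark at (503,361), and the rim spans x 407–680, y 108–378.

Run:
```python
from h import *
c=camera("top")
f=lambda p:np.array(p)/5+[380-.4,195-.4]
g=lambda p:(np.array(p)-[375,0])/5+[140-.4,195-.4]
T=ray(c,f([(88,62),(258,58),(272,280),(98,283)]),.021); print(T.round(4), T.mean(0))
for a,b in((3,0),(2,1)): d=T[b]-T[a]; print(np.degrees(np.arctan2(d[1],d[0])),np.linalg.norm(d))
h=ray(c,f([(194,295),(201,432)]),.036); d=h[0]-h[1]; print(h,h.mean(0),np.degrees(np.arctan2(d[1],d[0])),np.linalg.norm(d))
H=hsv(c); red=cv2.inRange(H,(0,150,50),(6,255,255))|cv2.inRange(H,(172,150,50),(180,255,255))|cv2.inRange(H,(0,0,120),(180,70,255))
red=box(red,140,212,177,275)|box(cv2.inRange(H,(0,190,60),(4,255,255)),140,210,210,280)
P=ray(c,cv2.convexHull(big(red))[:,0],.2); ct,r=circ(P); print("wheel",ct,r, cv2.minEnclosingCircle((P[:,:2]*1000).astype(np.float32)))
m=ray(c,g((503,361)),.206)[0]; hb=ray(c,g((533,238)),.209)[0]; print(m,hb,np.degrees(np.arctan2(m[1]-hb[1],m[0]-hb[0])),np.linalg.norm((m-hb)[:2]))
gg=ray(c,g((563,75)),.095)[0]; print("pipe corner",gg)
for z,q in((.08,(290,300)),): pass
# pan rim dark
dk=cv2.inRange(H,(0,0,0),(180,255,70)); P=ray(c,big(box(dk,255,165,360,275)),.075); print("panrim",circ(P))
```

```text
[[ 0.6077 -0.2029  0.021 ]
 [ 0.6072 -0.2941  0.021 ]
 [ 0.4873 -0.2937  0.021 ]
 [ 0.4884 -0.2016  0.021 ]] [ 0.54765118 -0.24806687  0.021     ]
-0.5915457694769491 0.11926806744307987
-0.1881438295671266 0.1199014850979341
[[ 0.47888585 -0.24844253  0.036     ]
 [ 0.40757068 -0.24770439  0.036     ]] [ 0.44322827 -0.24807346  0.036     ] -0.5930143451681306 0.07131898651093954
wheel [0.50054046 0.34165212] 0.06052911005756198 ((500.5915222167969, 341.42706298828125), 61.34842300415039)
[0.44681961 0.35583641 0.206     ] [0.50122297 0.34239567 0.209     ] 166.1225581392939 0.05603908058037355
pipe corner [0.60078312 0.363662   0.095     ]
panrim (array([0.57104868, 0.04058036]), np.float64(0.10740782729527466))
```

```bash
cat >> h.py <<'E'
def down(yaw): # tool z down, tool x at yaw (deg)
    return R.from_euler('z',yaw,degrees=True)*R.from_quat([1,0,0,0])
E
python3 - <<'E'
from h import *
print(togo([.460,-.248,.10],down(-.5)),togo([.460,-.248,.008],down(-.5)))
E
```

```text
(array([ 0.3598, -0.2459,  0.1224]), array([-5.000e-04,  1.000e-04,  3.255e-01])) (array([ 0.3599, -0.2458,  0.2144]), array([-5.000e-04,  1.000e-04,  3.255e-01]))
```

Call:
{"fn": "play_rows", "kwargs": {"increments": "0 0 0.04 0.045 -0.031 0.015 1;0 0 0.08 0.09 -0.062 0.03 1;0 0 0.12 0.135 -0.092 0.045 1;0 0 0.16 0.18 -0.123 0.06 1;0 0 0.2 0.225 -0.154 0.075 1;0 0 0.24 0.27 -0.185 0.09 1;0 0 0.29 0.315 -0.215 0.105 1;0 0 0.3255 0.345 -0.236 0.12 1", "grip_force": 60}}

```text
time: 1.1
ee_pos: [0.4301, -0.287, 0.1138]
eef_rot: [1.0, -0.005, 0.001, 0.0]
ft_force: [0.4, -0.4, 0.5]
width: 0.0867
grip_force: 0.0
```

Run:
```python
from h import *
print(togo([.460,-.248,.008],down(-.5)), read_state()["joint_positions"])
```

```text
(array([ 0.0294, -0.0394,  0.1058]), array([ 0.0009, -0.0012, -0.0021])) [ 0.76827625  0.20466759 -0.29654296  1.86519246  0.06770178  1.07993019
 -1.13586858]
```

Call:
{"fn": "play_rows", "kwargs": {"increments": "0 0 0 0.015 -0.01 0 1;0 0 0 0.015 -0.01 0 1;0 0 0 0.015 -0.01 0 1"}}

```text
time: 1.4
ee_pos: [0.4438, -0.279, 0.1137]
eef_rot: [1.0, -0.004, -0.0, 0.0]
ft_force: [-0.7, -0.9, -0.4]
width: 0.0871
grip_force: 0.0
```

Run:
```python
from h import *
print(togo([.460,-.248,.008],down(-.5)))
s=read_state(); c=camera("wrist"); cv2.imwrite("pics/w1.png",c["color"][:,:,::-1]); print(c["fx"],c["cx"],c["cy"],np.array(c["mount"]).round(4).tolist())
```

```text
(array([ 0.016 , -0.0312,  0.1057]), array([0.0003, 0.0002, 0.0004]))
371.64829954431775 319.94041594591624 239.13270829603684 [[-0.0003, -0.957, -0.29, 0.0796], [1.0, -0.0001, -0.0008, -0.0008], [0.0007, -0.29, 0.957, -0.1616], [0.0, 0.0, 0.0, 1.0]]
```

View pics/w1.png

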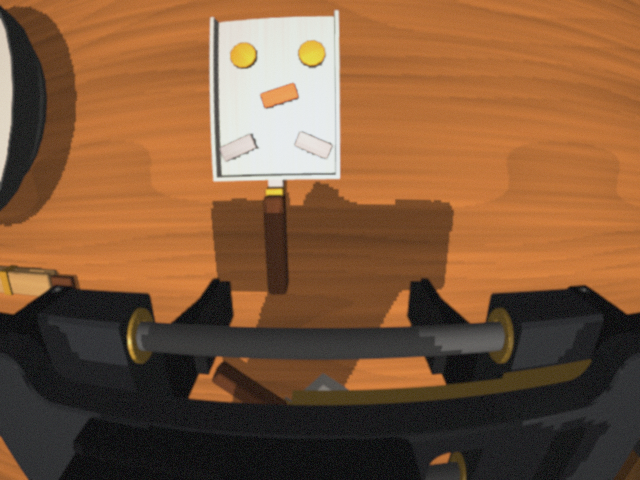

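The wrist view shows the handle running from (275,197) to (278,292), ahead and left of the fingers, with all five blanks in the scoop.

```bash
cat >> h.py <<'E'
def wray(s,c,px,z):
    M=np.array(c["mount"]); Rt=R.from_quat(s["eef_rot"]).as_matrix(); out=[]
    for u,v in np.atleast_2d(px):
        d=np.array([u-c["cx"],v-c["cy"]]); r=np.hypot(*d); th=r/c["fx"]; e=np.r_[d/r*np.sin(th),np.cos(th)]
        o=s["ee_pos"]+Rt@M[:3,3]; w=Rt@M[:3,:3]@e; out.append(o+w*(z-o[2])/w[2])
    return np.array(out)
E
python3 - <<'E'
from h import *
s=read_state(); c=camera("wrist")
print(wray(s,c,[(275,199),(278,292)],.036)); print(wray(s,c,[(212,18),(338,14),(339,178),(216,180)],.021))
E
```

```text
[[ 0.47829516 -0.24954263  0.036     ]
 [ 0.41141344 -0.24855538  0.036     ]]
[[ 0.60714843 -0.20541553  0.021     ]
 [ 0.60489139 -0.29259551  0.021     ]
 [ 0.48968354 -0.29231307  0.021     ]
 [ 0.49023622 -0.20583764  0.021     ]]
```

Call:
{"fn": "play_rows", "kwargs": {"increments": "0 0 0 0.008 -0.015 0 1;0 0 0 0.016 -0.0305 0.02 1;0 0 0 0.016 -0.0305 0.05 1;0 0 0 0.016 -0.0305 0.08 1;0 0 0 0.016 -0.0305 0.1 1;0 0 0 0.016 -0.0305 0.105 1;0 0 0 0.016 -0.0305 0.105 1"}}

```text
time: 2.2
ee_pos: [0.4596, -0.249, 0.0086]
eef_rot: [1.0, -0.005, -0.0, -0.0]
ft_force: [0.1, -0.4, 0.3]
width: 0.0874
grip_force: 0.0
```

Run:
```python
from h import *
print(togo([.460,-.249,.008],down(-.5)))
```

```text
(array([ 0.0004, -0.    ,  0.0006]), array([-0.0001,  0.0008, -0.0014]))
```

Call:
{"fn": "play_rows", "kwargs": {"increments": "0 0 0 0 0 0 0;0 0 0 0 0 0 0;0 0 0 0 0 0 0;0 0 0 0 0 0 0;0 0 0 0 0 0 0;0 0 0 0 0 0 0;0 0 0 0 0 0 0;0 0 0 0 0 0 0", "grip_force": 60}}

```text
time: 3.0
ee_pos: [0.4602, -0.2483, 0.0087]
eef_rot: [1.0, -0.004, -0.0, -0.0]
ft_force: [0.2, 1.0, -1.3]
width: 0.0309
grip_force: 0.0
```

Call:
{"fn": "play_rows", "kwargs": {"increments": "0 0 0 0 0 -0.01 0;0 0 0 0 0 -0.025 0;0 0 0 0 0 -0.045 0;0 0 0 0 0 -0.07 0;0 0 0 0 0 -0.1 0;0 0 0 0 0 -0.13 0;0 0 0 0 0 -0.15 0;0 0 0 0 0 -0.15 0"}}

```text
time: 3.8
ee_pos: [0.462, -0.249, 0.1632]
eef_rot: [1.0, -0.004, 0.003, 0.002]
ft_force: [0.6, -0.5, -0.5]
width: 0.0003
grip_force: 0.0
```

Run:
```python
from h import *
s=read_state(); c=camera("wrist"); cv2.imwrite("pics/w2.png",c["color"][:,:,::-1]); print(s["width"],s["grip_force"],s["ee_pos"])
```

```text
0.0003109466586943189 0.0 [ 0.4620276  -0.2490124   0.16323144]
```

View pics/w2.png

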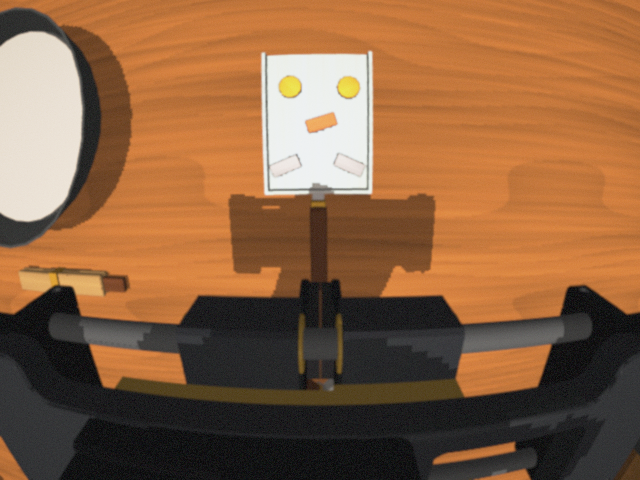

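I lifted before the slow fingers had closed. The scoop is still in place, with its handle at (318,205)–(320,290), so I reopen and redo the grasp.

Call:
{"fn": "play_rows", "kwargs": {"increments": "0 0 0 0 0 0 0.7;0 0 0 0 0 0 0.7;0 0 0 0 0 0 0.7;0 0 0 0 0 0 0.7;0 0 0 0 0 0 0.7;0 0 0 0 0 0 0.7;0 0 0 0 0 0.04 0.7;0 0 0 0 0 0.07 0.7"}}

```text
time: 4.65
ee_pos: [0.4603, -0.2484, 0.0877]
eef_rot: [1.0, -0.004, 0.0, 0.0]
ft_force: [0.1, 0.4, -1.3]
width: 0.0558
grip_force: 0.0
```

Run:
```python
from h import *
print(togo([.460,-.249,.008],down(-.5)),read_state()["width"])
```

```text
(array([-0.0004,  0.0005,  0.0797]), array([ 0.0006, -0.0008, -0.0001])) 0.05580687544986758
```

Call:
{"fn": "play_rows", "kwargs": {"increments": "0 0 0 0 0 0.04 0.6;0 0 0 0 0 0.07 0.6;0 0 0 0 0 0.079 0.6;0 0 0 0 0 0.079 0.3;0 0 0 0 0 0.079 0;0 0 0 0 0 0.079 0;0 0 0 0 0 0.079 0;0 0 0 0 0 0.079 0", "grip_force": 60}}

```text
time: 5.45
ee_pos: [0.4607, -0.2486, 0.0106]
eef_rot: [1.0, -0.004, 0.001, 0.0]
ft_force: [0.6, 0.0, -0.7]
width: 0.0201
grip_force: 0.0
```

Call:
{"fn": "play_rows", "kwargs": {"increments": "0 0 0 0 0 0 0;0 0 0 0 0 0 0;0 0 0 0 0 0 0;0 0 0 0 0 0 0"}}

```text
time: 5.85
ee_pos: [0.4605, -0.2484, 0.0102]
eef_rot: [1.0, -0.004, 0.0, 0.0]
ft_force: [-1.3, 0.4, 6.1]
width: 0.0137
grip_force: 60.0
```

Call:
{"fn": "play_rows", "kwargs": {"increments": "0 0 0 0 0 -0.005 0;0 0 0 0 0 -0.015 0;0 0 0 0 0 -0.03 0;0 0 0 0 0 -0.05 0;0 0 0 0 0 -0.075 0;0 0 0 0 0 -0.1 0;0 0 0 0 0 -0.13 0;0 0 0 0 0 -0.15 0"}}

```text
time: 6.65
ee_pos: [0.4605, -0.2483, 0.1623]
eef_rot: [1.0, -0.004, 0.001, 0.0]
ft_force: [-0.4, -0.3, -1.4]
width: 0.0135
grip_force: 60.0
```

Run:
```python
from h import *
s=read_state(); print(s["width"],s["grip_force"],s["ee_pos"],s["ft_force"],s["torque"],s["joint_positions"].round(2)); c=camera("wrist"); cv2.imwrite("pics/w3.png",c["color"][:,:,::-1])
```

```text
0.013454603277471373 59.95784416794777 [ 0.46053947 -0.24834179  0.16227075] [-0.44716531 -0.29989052 -1.4476107 ] [-0.07161815  0.11694134  0.01671765] [ 0.71  0.17 -0.34  1.8   0.06  1.18 -1.22]
```

View pics/w3.png

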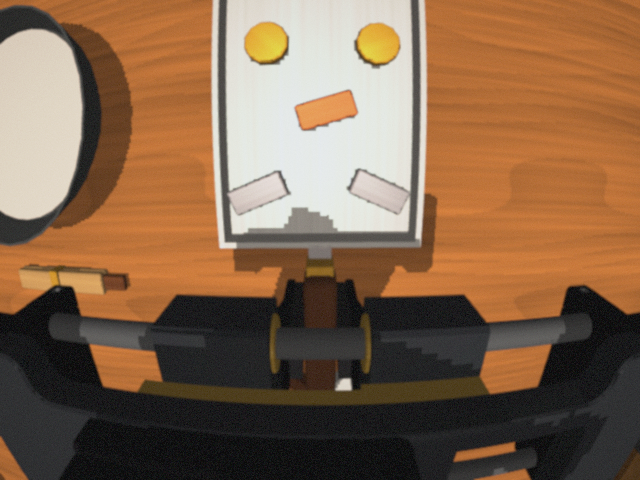

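The wrist view shows the scoop held level with all five blanks in it; the pan is to the left.

Call:
{"fn": "play_rows", "kwargs": {"increments": "0 0 0 0 -0.01 0 0;0 0 0 0 -0.03 0 0;0 0 0 0 -0.06 0 0;0 0 0 0 -0.095 0 0;0 0 0 0 -0.13 0 0;0 0 0 0 -0.165 0 0;0 0 0 0 -0.2 0 0;0 0 0 0 -0.235 0 0"}}

```text
time: 7.5
ee_pos: [0.4608, -0.0112, 0.1583]
eef_rot: [1.0, -0.004, -0.001, -0.0]
ft_force: [0.5, -0.1, -2.0]
width: 0.0136
grip_force: 60.0
```

Call:
{"fn": "play_rows", "kwargs": {"increments": "0 0 0 0 -0.025 -0.01 0;0 0 0 0 -0.042 -0.02 0;0 0 0 0 -0.052 -0.03 0;0 0 0 0 -0.055 -0.03 0;0 0 0 0 -0.055 -0.03 0;0 0 0 0 -0.055 -0.03 0"}}

```text
time: 8.1
ee_pos: [0.4624, 0.0406, 0.1889]
eef_rot: [1.0, -0.005, -0.001, 0.0]
ft_force: [-0.1, 0.4, -2.8]
width: 0.0134
grip_force: 60.0
```

Run:
```python
from h import *
s=read_state(); print(s["width"],s["ee_pos"],s["joint_positions"].round(2), s["eef_rot"])
T=lambda a:down(-.5)*R.from_rotvec([0,-np.radians(a),0])
for a in(15,25,38):
    th=np.radians(a); lip=np.array([.148*np.cos(th)-.007*np.sin(th),0,-.148*np.sin(th)-.007*np.cos(th)])
    print(a,togo(np.array([.555,.041,.066])-lip,T(a)))
```

```text
0.01340611875033147 [0.46236715 0.0406369  0.18889521] [ 0.41  0.04 -0.6   1.89  0.02  1.23 -1.78] [ 9.99987235e-01 -5.01205245e-03 -6.12682621e-04  1.84087348e-04]
15 (array([-0.0484,  0.0001,  0.0779]), array([ 2.000e-04, -2.606e-01, -1.300e-03]))
25 (array([-0.0385,  0.    ,  0.0541]), array([ 1.000e-04, -4.351e-01, -1.400e-03]))
38 (array([-0.0197, -0.0002,  0.0263]), array([-1.00e-04, -6.62e-01, -1.40e-03]))
```

Call:
{"fn": "play_rows", "kwargs": {"increments": "0 -0.06 0 -0.012 0 0.015 0;0 -0.12 0 -0.025 0 0.035 0;0 -0.18 0 -0.037 0 0.053 0;0 -0.22 0 -0.045 0 0.065 0;0 -0.24 0 -0.048 0 0.07 0;0 -0.24 0 -0.048 0 0.072 0"}}

```text
time: 8.7
ee_pos: [0.4146, 0.0415, 0.117]
eef_rot: [0.993, -0.005, -0.12, -0.001]
ft_force: [0.0, -0.3, -2.4]
width: 0.0135
grip_force: 60.0
```

Run:
```python
from h import *
s=read_state(); print(s["width"],s["ee_pos"],s["joint_positions"].round(2), s["ft_force"])
T=lambda a:down(-.5)*R.from_rotvec([0,-np.radians(a),0])
for a in(14,22,30,38,42):
    th=np.radians(a); lip=np.array([.148*np.cos(th)-.007*np.sin(th),0,-.148*np.sin(th)-.007*np.cos(th)])
    print(a,togo(np.array([.555,.041,.066])-lip,T(a)))
```

```text
0.013476911418804229 [0.41464401 0.04154086 0.11695694] [ 0.37  0.21 -0.6   1.9   0.07  1.3  -1.83] [ 0.00696873 -0.34661914 -2.36822397]
14 (array([0.0005, 0.0006, 0.0085]), array([-0.0005, -0.003 , -0.001 ]))
22 (array([ 0.003 ,  0.0005, -0.012 ]), array([-0.0006, -0.1426, -0.0009]))
30 (array([ 0.0083,  0.0004, -0.032 ]), array([-0.0006, -0.2822, -0.0009]))
38 (array([ 0.0163,  0.0003, -0.0511]), array([-0.0007, -0.4219, -0.0009]))
42 (array([ 0.0213,  0.0002, -0.0601]), array([-0.0007, -0.4917, -0.0008]))
```

Call:
{"fn": "play_rows", "kwargs": {"increments": "0 -0.07 0 0.001 0 -0.004 0;0 -0.14 0 0.003 0 -0.012 0;0 -0.21 0 0.005 0 -0.022 0;0 -0.28 0 0.008 0 -0.032 0;0 -0.35 0 0.012 0 -0.041 0;0 -0.42 0 0.016 0 -0.051 0;0 -0.49 0 0.021 0 -0.06 0;0 -0.49 0 0.021 0 -0.06 0"}}

```text
time: 9.5
ee_pos: [0.4509, 0.0415, 0.1703]
eef_rot: [0.934, -0.005, -0.357, -0.002]
ft_force: [0.5, 0.1, -3.1]
width: 0.0134
grip_force: 60.0
```

Run:
```python
from h import *
s=read_state(); print(s["width"],s["ee_pos"],s["joint_positions"].round(2), s["ft_force"],R.from_quat(s["eef_rot"]).as_euler('yxz',degrees=True))
a=camera("wrist")["color"]; b=camera("scene")["color"]
cv2.imwrite("pics/p1.png",np.hstack([cv2.resize(a,(400,300)),cv2.resize(b[200:440,150:470],(400,300))])[:,:,::-1])
```

```text
0.013409037702472681 [0.45093216 0.04148274 0.17034536] [ 0.24  0.63 -0.53  1.41  0.09  1.88 -1.9 ] [ 0.53341518  0.10084464 -3.09236427] [ 1.38167081e+02 -2.74551685e-02  1.79408627e+02]
```

View pics/p1.png

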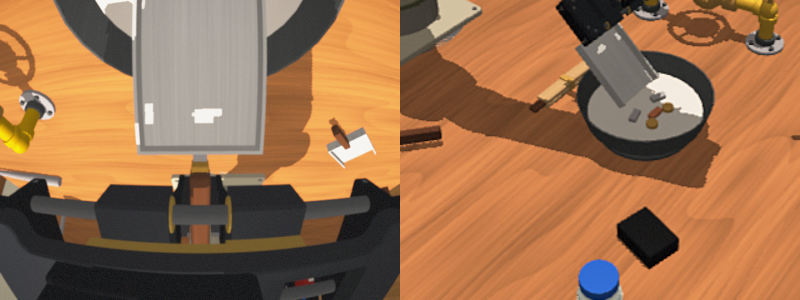

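The wrist view (left) shows the scoop empty. The scene view (right) shows all five blanks in the pan around (655,110). Next I level the scoop and bring it back.

Call:
{"fn": "play_rows", "kwargs": {"increments": "0 0.12 0 0 0 0 0;0 0.26 0 0 0 0 0;0 0.4 0 0 0 0 0;0 0.54 0 0 0 0 0;0 0.66 0 0 0 0 0;0 0.73 0 0 0 0 0;0 0.73 0 0 0 0 0"}}

```text
time: 10.3
ee_pos: [0.448, 0.0412, 0.172]
eef_rot: [1.0, -0.004, 0.003, 0.002]
ft_force: [0.4, -0.5, -0.9]
width: 0.0135
grip_force: 60.0
```

Run:
```python
from h import *
print(togo([.46,-.248,.05],down(-.5)),read_state()["ee_pos"])
```

```text
(array([0.0138, 0.2886, 0.1232]), array([ 0.0038, -0.0055,  0.0001])) [0.448026   0.04117828 0.17203385]
```

Call:
{"fn": "play_rows", "kwargs": {"increments": "0 0 0 0.002 0.03 0 0;0 0 0 0.004 0.07 0 0;0 0 0 0.006 0.115 0 0;0 0 0 0.008 0.16 0 0;0 0 0 0.01 0.205 0 0;0 0 0 0.011 0.245 0.02 0;0 0 0 0.011 0.275 0.05 0;0 0 0 0.011 0.2886 0.08 0"}}

```text
time: 11.1
ee_pos: [0.4573, -0.2506, 0.0901]
eef_rot: [1.0, -0.006, -0.0, 0.001]
ft_force: [-0.0, 0.2, -1.1]
width: 0.0138
grip_force: 60.0
```

Call:
{"fn": "play_rows", "kwargs": {"increments": "0 0 0 0 0 0.02 0;0 0 0 0 0 0.04 0;0 0 0 0 0 0.04 0;0 0 0 0 0 0.04 0"}}

```text
time: 11.5
ee_pos: [0.458, -0.2469, 0.0513]
eef_rot: [1.0, -0.004, -0.0, -0.0]
ft_force: [-0.0, -0.2, -1.0]
width: 0.0136
grip_force: 60.0
```

Run:
```python
from h import *
print(togo([.46,-.248,.0105],down(-.5)),read_state()["ee_pos"],read_state()["ft_force"])
```

```text
(array([0.002 , 0.0011, 0.0408]), array([-0.0002,  0.0007,  0.0003])) [ 0.45804714 -0.24685841  0.05131509] [-0.01745928 -0.18318466 -0.97089717]
```

Call:
{"fn": "play_rows", "kwargs": {"increments": "0 0 0 0 0 0.02 0;0 0 0 0 0 0.034 0;0 0 0 0 0 0.037 0;0 0 0 0 0 0.039 0;0 0 0 0 0 0.04 0;0 0 0 0 0 0.04 0"}}

```text
time: 12.1
ee_pos: [0.4583, -0.2471, 0.0116]
eef_rot: [1.0, -0.004, 0.0, 0.0]
ft_force: [-0.4, -1.0, -1.0]
width: 0.0134
grip_force: 60.0
```

Call:
{"fn": "play_rows", "kwargs": {"increments": "0 0 0 0 0 0.001 0;0 0 0 0 0 0.0015 0;0 0 0 0 0 0.0015 0"}}

```text
time: 12.4
ee_pos: [0.4582, -0.2471, 0.0102]
eef_rot: [1.0, -0.004, 0.0, 0.0]
ft_force: [-2.4, 0.5, 4.5]
width: 0.0137
grip_force: 60.0
```

Call:
{"fn": "play_rows", "kwargs": {"increments": "0 0 0 0 0 0 0.1;0 0 0 0 0 0 0.4;0 0 0 0 0 0 0.65;0 0 0 0 0 0 0.65;0 0 0 0 0 0 0.65;0 0 0 0 0 -0.02 0.65;0 0 0 0 0 -0.06 0.65;0 0 0 0 0 -0.11 0.65"}}

```text
time: 13.2
ee_pos: [0.4567, -0.2462, 0.1193]
eef_rot: [1.0, -0.004, -0.002, -0.001]
ft_force: [0.9, -1.2, -0.0]
width: 0.0549
grip_force: 0.0
```

Call:
{"fn": "play_rows", "kwargs": {"increments": "0 0 0 0 0 -0.05 0.65;0 0 0 0 0 -0.1 0.65;0 0 0 0 -0.03 -0.14 0.65;0 0 0 0.01 -0.07 -0.16 0.65;0 0 0 0.01 -0.11 -0.16 0.65;0 0 0 0.02 -0.16 -0.16 0.65;0 0 0 0.02 -0.21 -0.16 0.65;0 0 0 0.02 -0.25 -0.16 0.65"}}

```text
time: 14.0
ee_pos: [0.4798, 0.0059, 0.2797]
eef_rot: [1.0, -0.003, 0.0, 0.0]
ft_force: [0.7, -0.1, -0.6]
width: 0.0564
grip_force: 0.0
```

Run:
```python
from h import *
s=read_state(); print(s["ee_pos"],s["joint_positions"].round(2),s["width"]); c=camera("top")
I=c["color"][:,:,::-1]
a=cv2.resize(I[180:300,375:475],None,fx=4,fy=4); b=cv2.resize(camera("scene")["color"][220:440,160:420,::-1],(390,480))
cv2.imwrite("pics/set.png",np.hstack([a,b[:480]]))
H=hsv(c); mk=cv2.inRange(H,(0,0,140),(180,70,255))
P=ray(c,[[u,v] for v in range(210,280) for u in range(140,210) if mk[v,u]],.206)
d=P[:,:2]-[.501,.342]; r=np.hypot(*d.T); k=(r>.05)&(r<.063); print(k.sum(), np.degrees(np.arctan2(d[k,1],d[k,0])).round(0))
```

```text
[0.47981689 0.00591121 0.279668  ] [ 0.47  0.01 -0.58  1.71  0.01  1.42 -1.69] 0.056426355502806724
50 [154. 156. 159. 153. 155. 157. 159. 162. 164. 154. 156. 158. 160. 162.
 165. 167. 169. 172. 174. 155. 157. 159. 161. 163. 165. 168. 170. 172.
 174. 177. 158. 160. 162. 164. 166. 168. 170. 172. 175. 177. 164. 166.
 169. 171. 173. 175. 177. 173. 175. 177.]
```

View pics/set.png

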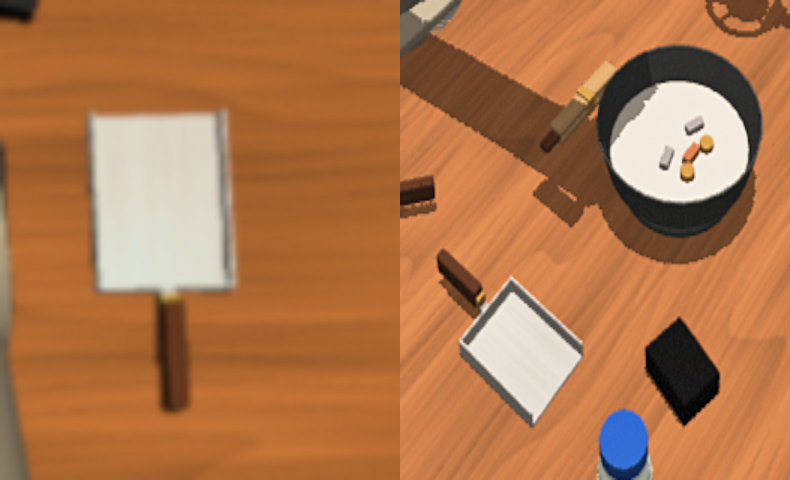

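The scoop is back flat and empty, the pan holds all five blanks around (690,145), and the clamp and other bystanders have not moved. Next is the wheel, turning toward yaw 211° with the fingers between the spokes.

Call:
{"fn": "play_rows", "kwargs": {"increments": "0 0 -0.14 0.003 -0.045 0 0.65;0 0 -0.28 0.006 -0.09 0 0.65;0 0 -0.42 0.009 -0.135 0 0.65;0 0 -0.56 0.012 -0.18 0 0.65;0 0 -0.7 0.015 -0.225 0 0.65;0 0 -0.84 0.018 -0.265 0 0.65;0 0 -0.98 0.02 -0.305 0 0.65;0 0 -1.12 0.021 -0.336 0 0.65"}}

```text
time: 14.9
ee_pos: [0.504, 0.3406, 0.2791]
eef_rot: [0.848, 0.53, -0.0, -0.0]
ft_force: [0.1, -1.3, 0.0]
width: 0.0566
grip_force: 0.0
```

Call:
{"fn": "play_rows", "kwargs": {"increments": "0 0 -0.14 0 0 0 0.65;0 0 -0.28 0 0 0 0.65;0 0 -0.42 0 0 0 0.65;0 0 -0.56 0 0 0 0.65;0 0 -0.7 0 0 0 0.65;0 0 -0.84 0 0 0 0.65;0 0 -0.98 0 0 0 0.65;0 0 -1.12 0 0 0 0.65"}}

```text
time: 15.7
ee_pos: [0.5045, 0.3381, 0.2792]
eef_rot: [0.437, 0.899, -0.0, 0.0]
ft_force: [0.4, -0.2, 0.0]
width: 0.0565
grip_force: 0.0
```

Call:
{"fn": "play_rows", "kwargs": {"increments": "0 0 -0.14 0 0 0 0.65;0 0 -0.28 0 0 0 0.65;0 0 -0.42 0 0 0 0.65;0 0 -0.56 0 0 0 0.65;0 0 -0.7 0 0 0 0.65;0 0 -0.84 0 0 0 0.65;0 0 -0.98 0 0 0 0.65;0 0 -1.12 0 0 0 0.65"}}

```text
time: 16.5
ee_pos: [0.5045, 0.3381, 0.2791]
eef_rot: [-0.107, 0.994, -0.0, -0.0]
ft_force: [1.3, 0.4, -0.3]
width: 0.0569
grip_force: 0.0
```

```bash
cat >> h.py <<'E'
W=np.array([.501,.342])
def yaw():
    x=R.from_quat(read_state()["eef_rot"]).as_matrix()[:,0]; return np.degrees(np.arctan2(x[1],x[0]))%360
E
python3 - <<'E'
from h import *
s=read_state(); print(yaw(),s["ee_pos"],s["joint_positions"].round(2),s["width"]); print(togo([.501,.342,.28],down(211)))
E
```

```text
192.3017982755276 [0.50454378 0.33806766 0.27913919] [ 0.21  0.58 -1.3   1.38  0.56  1.59  0.75] 0.056888499422780944
(array([ 0.0026,  0.0046, -0.0009]), array([-5.000e-04, -3.000e-04, -3.263e-01]))
```

Call:
{"fn": "play_rows", "kwargs": {"increments": "0 0 -0.14 0.001 0.002 0 0.65;0 0 -0.28 0.0026 0.0046 0 0.65;0 0 -0.326 0.0026 0.0046 0.01 0.65;0 0 -0.326 0.0026 0.0046 0.03 0.65;0 0 -0.326 0.0026 0.0046 0.05 0.65;0 0 -0.326 0.0026 0.0046 0.05 0.65"}}

```text
time: 17.1
ee_pos: [0.5005, 0.3411, 0.2268]
eef_rot: [-0.264, 0.964, -0.001, -0.002]
ft_force: [0.7, -1.2, 0.2]
width: 0.0567
grip_force: 0.0
```

Run:
```python
from h import *
s=read_state(); print(yaw(),s["ee_pos"],s["joint_positions"].round(2)); print(togo([.501,.342,.182],down(211)))
cv2.imwrite("pics/w5.png",camera("wrist")["color"][:,:,::-1])
```

```text
210.65222280490815 [0.50050209 0.34105976 0.22682662] [ 0.23  0.65 -1.34  1.46  0.63  1.53  1.02]
(array([-0.0011,  0.0006,  0.0448]), array([-0.001 , -0.0038, -0.0061]))
```

View pics/w5.png

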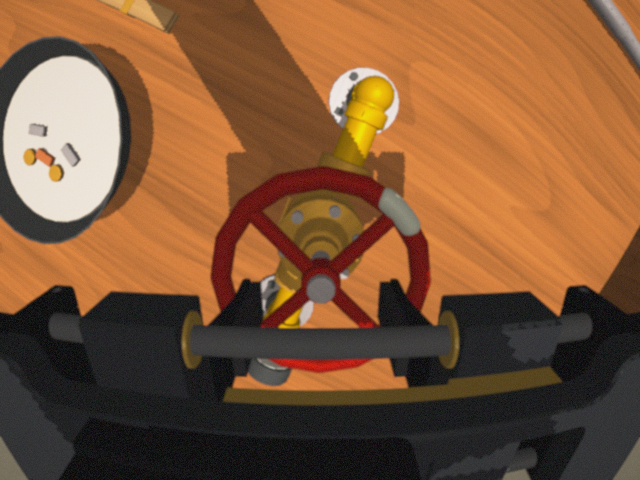

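The wrist view shows the hub at (320,288) centred between the fingertips (250 and 390), which sit over the left and right openings; the mark is at (398,210).

Call:
{"fn": "play_rows", "kwargs": {"increments": "0 0 0 0 0 0.01 0.65;0 0 0 0 0 0.025 0.65;0 0 0 0 0 0.04 0.65;0 0 0 0 0 0.044 0.65;0 0 0 0 0 0.044 0.65"}}

```text
time: 17.65
ee_pos: [0.5003, 0.3423, 0.1845]
eef_rot: [-0.265, 0.964, -0.0, -0.001]
ft_force: [0.1, -1.2, 1.0]
width: 0.0566
grip_force: 0.0
```

Call:
{"fn": "play_rows", "kwargs": {"increments": "0 0 0.1 0 0 0 0.65;0 0 0.2 0 0 0 0.65;0 0 0.3 0 0 0 0.65;0 0 0.4 0 0 0 0.65;0 0 0.5 0 0 0 0.65;0 0 0.6 0 0 0 0.65;0 0 0.7 0 0 0 0.65;0 0 0.8 0 0 0 0.65"}}

```text
time: 18.45
ee_pos: [0.5017, 0.3427, 0.1862]
eef_rot: [0.134, 0.991, 0.0, 0.001]
ft_force: [4.8, 0.3, 0.0]
width: 0.0567
grip_force: 3.5
```

```bash
cat >> h.py <<'E'
def mark(show=True):
    """mark angle (deg) seen by the wrist or top camera, on the rim ring only"""
    s=read_state(); out={}
    c=camera("wrist"); H=hsv(c); a=np.radians(np.arange(0,360,.5)); M=np.array(c["mount"]); Rt=R.from_quat(s["eef_rot"]).as_matrix()
    for name in("wrist","top"):
        c=camera(name); H=hsv(c); hit=[]
        for t in a:
            v=[]
            for r in(.0535,.056,.0585):
                p=np.r_[W+r*np.array([np.cos(t),np.sin(t)]),.206]
                if name=="wrist":
                    q=M[:3,:3].T@(Rt.T@(p-s["ee_pos"])-M[:3,3]); th=np.arctan2(np.hypot(q[0],q[1]),q[2]); u=q[:2]/np.hypot(q[0],q[1])*th*c["fx"]+[c["cx"],c["cy"]]
                else: u=proj(c,p)[0]
                i,j=int(round(u[1])),int(round(u[0]))
                v.append(0<=i<480 and 0<=j<640 and H[i,j,1]<70 and H[i,j,2]>100)
            hit.append(sum(v)>=2)
        k=a[np.array(hit)]
        if len(k)>10: z=np.exp(1j*k).mean(); out[name]=(round(np.degrees(np.angle(z))%360,1),len(k)*.5,round(abs(z),3))
    return out
E
python3 - <<'E'
from h import *
s=read_state(); print(yaw(),s["ee_pos"],s["joint_positions"].round(2),s["ft_force"],s["torque"]); print(mark())
E
```

```text
164.59584224834387 [0.50167338 0.3426807  0.1861979 ] [ 0.16  0.58 -1.16  1.52  0.54  1.4   0.27] [4.76996579e+00 3.21993596e-01 3.64893644e-03] [ 0.06855008 -1.04320645  0.25182465]
{'wrist': (np.float64(138.5), 26.5, np.float64(0.991)), 'top': (np.float64(152.8), 298.0, np.float64(0.156))}
```

Call:
{"fn": "play_rows", "kwargs": {"increments": "0 0 0.12 0 0 0 0.65;0 0 0.24 0 0 0 0.65;0 0 0.36 0 0 0 0.65;0 0 0.48 0 0 0 0.65;0 0 0.56 0 0 0 0.65"}}

```text
time: 19.1
ee_pos: [0.5017, 0.3421, 0.186]
eef_rot: [0.402, 0.916, 0.0, 0.001]
ft_force: [5.9, -2.1, 1.4]
width: 0.0568
grip_force: 3.3
```

Run:
```python
from h import *
s=read_state(); print(yaw(),s["ee_pos"],s["joint_positions"].round(2),s["ft_force"],s["torque"]); print(mark())
```

```text
132.63913467747813 [0.50171056 0.34212678 0.1859828 ] [ 0.1   0.52 -1.06  1.52  0.46  1.37 -0.24] [ 5.90480879 -2.05942365  1.38614443] [-0.49744238 -1.25668587  0.21230067]
{'wrist': (np.float64(82.6), 39.0, np.float64(0.797)), 'top': (np.float64(143.4), 267.5, np.float64(0.295))}
```

Call:
{"fn": "play_rows", "kwargs": {"increments": "0 0 -0.1 0 0 0 0.65;0 0 -0.1 0 0 -0.012 0.65;0 0 -0.1 0 0 -0.02 0.5;0 0 -0.1 0 0 -0.02 0;0 0 -0.1 0 0 -0.02 0;0 0 -0.1 0 0 -0.02 0;0 0 -0.1 0 0 -0.02 0;0 0 -0.1 0 0 -0.02 0", "grip_force": 40}}

```text
time: 20.05
ee_pos: [0.5002, 0.3424, 0.2052]
eef_rot: [0.354, 0.935, -0.001, -0.0]
ft_force: [-1.5, -1.3, 0.2]
width: 0.0192
grip_force: 40.0
```

Run:
```python
from h import *
s=read_state(); print(yaw(),s["ee_pos"],s["width"],s["grip_force"],s["joint_positions"].round(2),s["ft_force"],s["torque"]); print(mark()); print(togo([.501,.342,.206]))
```

```text
138.4956212808742 [0.50024493 0.34240611 0.20517908] 0.01921349045550352 40.00814616680145 [ 0.12  0.52 -1.08  1.5   0.46  1.41 -0.14] [-1.46371346 -1.29179183  0.21086009] [-0.32523913  0.1542883   0.01607708]
{'wrist': (np.float64(106.5), 26.5, np.float64(0.991)), 'top': (np.float64(149.0), 272.0, np.float64(0.291))}
(array([-0.0008,  0.0002, -0.0008]), None)
```

Call:
{"fn": "play_rows", "kwargs": {"increments": "0 0 0.1 0 0 0 0;0 0 0.2 0 0 0 0;0 0 0.3 0 0 0 0;0 0 0.4 0 0 0 0;0 0 0.5 0 0 0 0"}}

```text
time: 20.7
ee_pos: [0.5007, 0.3427, 0.2052]
eef_rot: [0.576, 0.817, 0.0, 0.0]
ft_force: [1.2, -0.2, -2.5]
width: 0.0197
grip_force: 40.0
```

Run:
```python
from h import *
s=read_state(); print(yaw(),s["ee_pos"],s["width"],s["grip_force"],s["joint_positions"].round(2),s["ft_force"],s["torque"]); print(mark()["wrist"])
```

```text
109.62881218892988 [0.50066894 0.34266728 0.20522225] 0.019657826740261772 39.99607801437378 [ 0.06  0.47 -0.99  1.5   0.4   1.38 -0.61] [ 1.18511099 -0.21882164 -2.45546977] [ 0.0787756  -0.3203046   0.20407055]
(np.float64(79.5), 26.5, np.float64(0.991))
```

The hub grip turns the wheel and will slip harmlessly at the stop, so I continue clockwise.

Call:
{"fn": "play_rows", "kwargs": {"increments": "0 0 0.12 0 0 0 0;0 0 0.24 0 0 0 0;0 0 0.36 0 0 0 0;0 0 0.48 0 0 0 0;0 0 0.6 0 0 0 0;0 0 0.72 0 0 0 0;0 0 0.84 0 0 0 0;0 0 0.96 0 0 0 0"}}

```text
time: 21.65
ee_pos: [0.5016, 0.3425, 0.2053]
eef_rot: [0.888, 0.46, 0.001, 0.0]
ft_force: [6.2, 1.1, -4.3]
width: 0.0194
grip_force: 40.0
```

Run:
```python
from h import *
s=read_state(); print(yaw(),s["ee_pos"],s["width"],s["grip_force"],s["joint_positions"].round(2),s["ft_force"],s["torque"]); print(mark())
```

```text
54.73129435607189 [0.50156349 0.34250792 0.20526573] 0.019368745131878033 39.99424159526825 [-0.05  0.42 -0.82  1.5   0.31  1.35 -1.5 ] [ 6.15221196  1.14236261 -4.28772268] [ 0.18058265 -1.27805966  0.24641371]
{'wrist': (np.float64(25.0), 26.5, np.float64(0.991)), 'top': (np.float64(138.8), 224.5, np.float64(0.461))}
```

Call:
{"fn": "play_rows", "kwargs": {"increments": "0 0 0.12 0 0 0 0;0 0 0.24 0 0 0 0;0 0 0.36 0 0 0 0;0 0 0.48 0 0 0 0;0 0 0.6 0 0 0 0;0 0 0.72 0 0 0 0;0 0 0.84 0 0 0 0;0 0 0.94 0 0 0 0"}}

```text
time: 22.6
ee_pos: [0.5015, 0.3417, 0.2057]
eef_rot: [1.0, 0.008, 0.001, 0.001]
ft_force: [2.0, -3.4, 2.4]
width: 0.0192
grip_force: 40.0
```

Run:
```python
from h import *
s=read_state(); print(yaw(),s["ee_pos"],s["width"],s["grip_force"],s["joint_positions"].round(2),s["ft_force"],s["torque"]); print(mark())
```

```text
0.8655649700557978 [0.50145989 0.34173459 0.2057317 ] 0.019178452660066996 39.997649788856506 [-0.16  0.37 -0.66  1.51  0.23  1.34 -2.39] [ 1.95991288 -3.40359455  2.37142111] [-0.87375479 -0.50369331  0.15845109]
{'wrist': (np.float64(9.8), 27.0, np.float64(0.991)), 'top': (np.float64(132.2), 205.5, np.float64(0.533))}
```

The wheel stopped following at mark 9.8°, which suggests the stop. I'll check with a positive spoke push in small steps.

Call:
{"fn": "play_rows", "kwargs": {"increments": "0 0 0 0 0 -0.005 0.65;0 0 0 0 0 -0.01 0.65;0 0 -0.14 0 0 -0.01 0.65;0 0 -0.28 0 0 -0.01 0.65;0 0 -0.42 0 0 -0.01 0.65;0 0 -0.56 0 0 -0.01 0.65;0 0 -0.7 0 0 -0.01 0.65;0 0 -0.84 0 0 -0.01 0.65"}}

```text
time: 23.55
ee_pos: [0.5003, 0.3435, 0.2164]
eef_rot: [0.908, 0.42, 0.0, -0.0]
ft_force: [0.4, 0.1, -0.5]
width: 0.0561
grip_force: 0.0
```

Run:
```python
from h import *
s=read_state(); print(yaw(),s["width"],s["ft_force"],s["torque"],mark()["wrist"]); print(togo([.501,.342,.186],down(50)))
```

```text
49.65257771554739 0.056079415488052425 [ 0.35696945  0.10577955 -0.52058876] [-0.00246248 -0.02152529  0.01169837] (np.float64(348.6), 38.0, np.float64(0.795))
(array([-0.0006,  0.0013,  0.0301]), array([-0.0005, -0.0009, -0.0161]))
```

Call:
{"fn": "play_rows", "kwargs": {"increments": "0 0 0 -0.0006 0.0013 0.015 0.65;0 0 0 -0.0006 0.0013 0.03 0.65;0 0 0.1 -0.0006 0.0013 0.03 0.65;0 0 0.18 -0.0006 0.0013 0.03 0.65;0 0 0.2 -0.0006 0.0013 0.03 0.65;0 0 0.21 -0.0006 0.0013 0.03 0.65"}}

```text
time: 24.3
ee_pos: [0.5008, 0.3412, 0.1846]
eef_rot: [0.948, 0.318, -0.0, 0.0]
ft_force: [-0.4, 0.3, 0.7]
width: 0.0569
grip_force: 0.0
```

```bash
cat >> h.py <<'E'
def mk(exp):
    """wrist mark angle: hits within 20 deg of the expected angle"""
    s=read_state(); c=camera("wrist"); H=hsv(c); M=np.array(c["mount"]); Rt=R.from_quat(s["eef_rot"]).as_matrix(); hit=[]
    for d in np.arange(-28,28,.25):
        t=np.radians(exp+d); n=0
        for r in(.0535,.056,.0585):
            p=np.r_[W+r*np.array([np.cos(t),np.sin(t)]),.206]; q=M[:3,:3].T@(Rt.T@(p-s["ee_pos"])-M[:3,3]); h=np.hypot(q[0],q[1])
            u=q[:2]/h*np.arctan2(h,q[2])*c["fx"]+[c["cx"],c["cy"]]; i,j=int(round(u[1])),int(round(u[0]))
            n+=0<=i<480 and 0<=j<640 and H[i,j,1]<70 and H[i,j,2]>100
        if n>=2: hit.append(d)
    return (exp+np.mean(hit),min(hit),max(hit)) if hit else None
E
python3 - <<'E'
from h import *
s=read_state(); print(yaw(),s["ee_pos"],s["ft_force"],s["torque"],mk(9.8))
E
```

```text
37.10704029301467 [0.50081362 0.34122278 0.18457478] [-0.41999381  0.30437766  0.6769577 ] [ 0.0184601  -0.04659336  0.01487172] (np.float64(9.925), np.float64(-13.25), np.float64(13.5))
```

Call:
{"fn": "play_rows", "kwargs": {"increments": "0 0 0.01 0 0 0 0.65;0 0 0.02 0 0 0 0.65;0 0 0.03 0 0 0 0.65"}}

```text
time: 24.65
ee_pos: [0.5011, 0.3413, 0.1854]
eef_rot: [0.953, 0.304, -0.0, 0.0]
ft_force: [0.4, 0.2, -0.7]
width: 0.0563
grip_force: 0.9
```

Run:
```python
from h import *
s=read_state(); print(yaw(),s["ee_pos"],s["ft_force"],s["torque"],mk(9.8))
```

```text
35.34110311466823 [0.5011184  0.34132679 0.18538729] [ 0.39715586  0.24896823 -0.71380652] [0.0237361  0.01895044 0.04871156] (np.float64(9.552293577981652), np.float64(-13.75), np.float64(13.5))
```

Call:
{"fn": "play_rows", "kwargs": {"increments": "0 0 0.01 0 0 0 0.65;0 0 0.015 0 0 0 0.65;0 0 0.02 0 0 0 0.65"}}

```text
time: 25.0
ee_pos: [0.5011, 0.3414, 0.1854]
eef_rot: [0.956, 0.294, -0.0, 0.0]
ft_force: [-0.3, -0.4, -1.0]
width: 0.0563
grip_force: 5.6
```

Run:
```python
from h import *
s=read_state(); print(yaw(),s["ee_pos"],s["ft_force"],s["torque"],mk(9.8))
```

```text
34.21990025349237 [0.50106819 0.3413825  0.18537234] [-0.31518529 -0.40725019 -1.0412844 ] [ 0.02828027 -0.05667051  0.35129307] (np.float64(9.675), np.float64(-13.5), np.float64(13.25))
```

Call:
{"fn": "play_rows", "kwargs": {"increments": "0 0 0.008 0 0 0 0.65;0 0 0.015 0 0 0 0.65;0 0 0.015 0 0 0 0.65"}}

```text
time: 25.35
ee_pos: [0.5011, 0.3414, 0.1854]
eef_rot: [0.958, 0.287, -0.0, 0.0]
ft_force: [0.3, 0.6, -3.0]
width: 0.0565
grip_force: 13.5
```

Run:
```python
from h import *
s=read_state(); print(yaw(),s["ee_pos"],s["ft_force"],s["torque"],s["joint_positions"].round(2),[mk(9.8) for i in range(2)])
```

```text
33.37945778036148 [0.50107848 0.34136641 0.18537321] [ 0.33771216  0.56435008 -2.97438929] [-0.05611055 -0.10667812  0.89852604] [-0.1   0.41 -0.74  1.53  0.28  1.31 -1.86] [(np.float64(9.8), np.float64(-13.25), np.float64(13.25)), (np.float64(9.675), np.float64(-13.5), np.float64(13.25))]
```

The valve is shut hard: 0.9 N m with no wheel movement, reference mark at 9.7°. Now I open it with the spoke drive.

Call:
{"fn": "play_rows", "kwargs": {"increments": "0 0 -0.14 0 0 0 0.65;0 0 -0.28 0 0 0 0.65;0 0 -0.42 0 0 0 0.65;0 0 -0.54 0 0 0 0.65;0 0 -0.64 0 0 0 0.65;0 0 -0.72 0 0 0 0.65;0 0 -0.82 0 0 0 0.65;0 0 -0.94 0 0 0 0.65"}}

```text
time: 26.25
ee_pos: [0.5013, 0.3418, 0.1859]
eef_rot: [0.723, 0.691, 0.001, -0.0]
ft_force: [-0.1, 1.2, -0.9]
width: 0.0565
grip_force: 3.6
```

Run:
```python
from h import *
s=read_state(); y=yaw(); print(y,s["ee_pos"],s["ft_force"],s["torque"],s["joint_positions"].round(2),mk(y-63))
```

```text
87.3881955076223 [0.50134543 0.34175723 0.18591089] [-0.1064527   1.15899713 -0.94256154] [ 0.29496125 -0.11682889 -0.17329138] [ 0.02  0.46 -0.91  1.53  0.37  1.33 -0.97] (np.float64(24.0131955076223), np.float64(-13.5), np.float64(12.75))
```

Call:
{"fn": "play_rows", "kwargs": {"increments": "0 0 -0.13 0 0 0 0.65;0 0 -0.27 0 0 0 0.65;0 0 -0.41 0 0 0 0.65;0 0 -0.55 0 0 0 0.65;0 0 -0.69 0 0 0 0.65;0 0 -0.83 0 0 0 0.65;0 0 -0.97 0 0 0 0.65;0 0 -1.1 0 0 0 0.65"}}

```text
time: 27.1
ee_pos: [0.5011, 0.3419, 0.1859]
eef_rot: [0.256, 0.967, 0.001, -0.0]
ft_force: [-0.1, 2.2, -0.0]
width: 0.0562
grip_force: 3.6
```

Call:
{"fn": "play_rows", "kwargs": {"increments": "0 0 -0.13 0 0 0 0.65;0 0 -0.27 0 0 0 0.65;0 0 -0.41 0 0 0 0.65;0 0 -0.55 0 0 0 0.65;0 0 -0.69 0 0 0 0.65;0 0 -0.83 0 0 0 0.65;0 0 -0.97 0 0 0 0.65;0 0 -1.1 0 0 0 0.65"}}

```text
time: 27.9
ee_pos: [0.5009, 0.3418, 0.1858]
eef_rot: [-0.287, 0.958, 0.0, -0.0]
ft_force: [-2.0, 1.4, 0.7]
width: 0.0566
grip_force: 3.6
```

Call:
{"fn": "play_rows", "kwargs": {"increments": "0 0 -0.13 0 0 0 0.65;0 0 -0.27 0 0 0 0.65;0 0 -0.38 0 0 0 0.65;0 0 -0.44 0 0 0 0.65;0 0 -0.44 0 0 0 0.65"}}

```text
time: 28.4
ee_pos: [0.501, 0.3416, 0.1857]
eef_rot: [-0.488, 0.873, 0.0, -0.0]
ft_force: [-1.6, 1.5, 1.1]
width: 0.0567
grip_force: 1.4
```

Run:
```python
from h import *
s=read_state(); y=yaw(); print(y,s["ee_pos"],s["ft_force"],s["torque"],s["joint_positions"].round(2),mk(y-63.3))
```

```text
238.38501229396513 [0.50096667 0.3416344  0.18569096] [-1.56228044  1.45940784  1.09163076] [ 0.23883595  0.28540251 -0.05730425] [ 0.25  0.73 -1.39  1.52  0.71  1.49  1.44] (np.float64(174.46001229396512), np.float64(-14.0), np.float64(12.75))
```

Call:
{"fn": "play_rows", "kwargs": {"increments": "0 0 0.1 0 0 0 0.65;0 0 0.1 0 0 -0.02 0.65;0 0 0.14 0 0 -0.034 0.65;0 0 0.28 0 0 -0.034 0.65;0 0 0.42 0 0 -0.034 0.65;0 0 0.56 0 0 -0.034 0.65;0 0 0.7 0 0 -0.034 0.65;0 0 0.84 0 0 -0.034 0.65"}}

```text
time: 29.25
ee_pos: [0.5014, 0.3418, 0.2213]
eef_rot: [-0.087, 0.996, 0.0, 0.001]
ft_force: [-1.3, 0.0, -0.4]
width: 0.0565
grip_force: 0.0
```

Call:
{"fn": "play_rows", "kwargs": {"increments": "0 0 0.14 0 0 0 0.65;0 0 0.28 0 0 0 0.65;0 0 0.42 0 0 0 0.65;0 0 0.56 0 0 0 0.65;0 0 0.7 0 0 0 0.65;0 0 0.84 0 0 0 0.65;0 0 0.98 0 0 0 0.65;0 0 1.12 0 0 0 0.65"}}

```text
time: 30.05
ee_pos: [0.5013, 0.342, 0.2214]
eef_rot: [0.455, 0.89, 0.001, 0.001]
ft_force: [-0.5, 0.5, 0.2]
width: 0.0563
grip_force: 0.0
```

Call:
{"fn": "play_rows", "kwargs": {"increments": "0 0 0.14 0 0 0 0.65;0 0 0.28 0 0 0 0.65;0 0 0.42 0 0 0 0.65;0 0 0.56 0 0 0 0.65;0 0 0.7 0 0 0 0.65;0 0 0.84 0 0 0 0.65;0 0 0.98 0 0 0 0.65;0 0 1.12 0 0 0 0.65"}}

```text
time: 30.85
ee_pos: [0.5012, 0.3422, 0.2214]
eef_rot: [0.859, 0.513, 0.001, -0.0]
ft_force: [-0.7, -0.4, 0.0]
width: 0.057
grip_force: 0.0
```

Call:
{"fn": "play_rows", "kwargs": {"increments": "0 0 0.14 0 0 0 0.65;0 0 0.28 0 0 0 0.65;0 0 0.39 0 0 0 0.65;0 0 0.39 0 0 0 0.65"}}

```text
time: 31.25
ee_pos: [0.5012, 0.3422, 0.2213]
eef_rot: [0.941, 0.339, 0.001, -0.0]
ft_force: [-0.2, -0.1, 0.8]
width: 0.0566
grip_force: 0.0
```

Run:
```python
from h import *
s=read_state(); y=yaw(); print(y,s["ee_pos"],s["joint_positions"].round(2),mk(174.5)); print(togo([.501,.342,.186],down(39.5)))
```

```text
39.57751379959018 [0.50116106 0.34217899 0.22126317] [-0.09  0.39 -0.76  1.48  0.27  1.37 -1.74] (np.float64(178.82), np.float64(-14.25), np.float64(12.0))
(array([-0.0002, -0.    ,  0.035 ]), array([ 0.0004, -0.0018,  0.0056]))
```

Call:
{"fn": "play_rows", "kwargs": {"increments": "0 0 0 0 0 0.018 0.65;0 0 0 0 0 0.035 0.65;0 0 -0.05 0 0 0.035 0.65;0 0 -0.15 0 0 0.035 0.65;0 0 -0.25 0 0 0.035 0.65;0 0 -0.35 0 0 0.035 0.65;0 0 -0.45 0 0 0.035 0.65;0 0 -0.57 0 0 0.035 0.65"}}

```text
time: 32.1
ee_pos: [0.5012, 0.3417, 0.1853]
eef_rot: [0.805, 0.593, 0.0, -0.0]
ft_force: [0.1, 1.1, -0.1]
width: 0.0563
grip_force: 3.5
```

Call:
{"fn": "play_rows", "kwargs": {"increments": "0 0 -0.13 0 0 0 0.65;0 0 -0.27 0 0 0 0.65;0 0 -0.41 0 0 0 0.65;0 0 -0.55 0 0 0 0.65;0 0 -0.69 0 0 0 0.65;0 0 -0.83 0 0 0 0.65;0 0 -0.97 0 0 0 0.65;0 0 -1.1 0 0 0 0.65"}}

```text
time: 32.9
ee_pos: [0.5011, 0.3418, 0.1853]
eef_rot: [0.376, 0.927, 0.0, 0.0]
ft_force: [-0.5, 1.3, -1.7]
width: 0.0568
grip_force: 3.6
```

Call:
{"fn": "play_rows", "kwargs": {"increments": "0 0 -0.13 0 0 0 0.65;0 0 -0.27 0 0 0 0.65;0 0 -0.41 0 0 0 0.65;0 0 -0.55 0 0 0 0.65;0 0 -0.69 0 0 0 0.65;0 0 -0.83 0 0 0 0.65;0 0 -0.97 0 0 0 0.65;0 0 -1.1 0 0 0 0.65"}}

```text
time: 33.7
ee_pos: [0.501, 0.3417, 0.1853]
eef_rot: [-0.164, 0.986, 0.0, 0.0]
ft_force: [-1.8, 1.2, -0.6]
width: 0.0563
grip_force: 3.6
```

Call:
{"fn": "play_rows", "kwargs": {"increments": "0 0 -0.13 0 0 0 0.65;0 0 -0.27 0 0 0 0.65;0 0 -0.41 0 0 0 0.65;0 0 -0.53 0 0 0 0.65;0 0 -0.64 0 0 0 0.65;0 0 -0.7 0 0 0 0.65;0 0 -0.7 0 0 0 0.65"}}

```text
time: 34.4
ee_pos: [0.5011, 0.3417, 0.1852]
eef_rot: [-0.49, 0.872, 0.0, 0.0]
ft_force: [-1.5, 0.1, 1.1]
width: 0.0568
grip_force: 1.2
```

Run:
```python
from h import *
s=read_state(); y=yaw(); print(y,s["ee_pos"],s["torque"],s["joint_positions"].round(2),mk(y+180-63.3),mk(y-63.3)); print(togo([.501,.342,.186]))
```

```text
238.68397830563336 [0.50107099 0.34165207 0.18517712] [ 0.21669287  0.14965089 -0.05833727] [ 0.25  0.72 -1.38  1.52  0.71  1.48  1.45] None None
(array([-0.0002,  0.0004, -0.001 ]), None)
```

Call:
{"fn": "play_rows", "kwargs": {"increments": "0 0 0.1 0 0 0 0.65;0 0 0.1 0 0 -0.02 0.65;0 0 0.14 0 0 -0.035 0.65;0 0 0.28 0 0 -0.035 0.65;0 0 0.42 0 0 -0.035 0.65;0 0 0.56 0 0 -0.035 0.65;0 0 0.7 0 0 -0.035 0.65;0 0 0.84 0 0 -0.035 0.65"}}

```text
time: 35.3
ee_pos: [0.5014, 0.3419, 0.2215]
eef_rot: [-0.088, 0.996, 0.0, 0.001]
ft_force: [0.2, -0.1, 0.8]
width: 0.0566
grip_force: 0.0
```

Call:
{"fn": "play_rows", "kwargs": {"increments": "0 0 0.14 0 0 0 0.65;0 0 0.28 0 0 0 0.65;0 0 0.42 0 0 0 0.65;0 0 0.56 0 0 0 0.65;0 0 0.7 0 0 0 0.65;0 0 0.84 0 0 0 0.65;0 0 0.98 0 0 0 0.65;0 0 1.12 0 0 0 0.65"}}

```text
time: 36.1
ee_pos: [0.5012, 0.3421, 0.2215]
eef_rot: [0.455, 0.891, 0.001, 0.001]
ft_force: [-0.5, 0.5, 0.2]
width: 0.0567
grip_force: 0.0
```

Call:
{"fn": "play_rows", "kwargs": {"increments": "0 0 0.14 0 0 0 0.65;0 0 0.28 0 0 0 0.65;0 0 0.42 0 0 0 0.65;0 0 0.56 0 0 0 0.65;0 0 0.7 0 0 0 0.65;0 0 0.84 0 0 0 0.65;0 0 0.98 0 0 0 0.65;0 0 1.12 0 0 0 0.65"}}

```text
time: 36.9
ee_pos: [0.5011, 0.3423, 0.2215]
eef_rot: [0.858, 0.513, 0.001, -0.0]
ft_force: [-0.6, 0.8, 0.1]
width: 0.0568
grip_force: 0.0
```

Call:
{"fn": "play_rows", "kwargs": {"increments": "0 0 0.14 0 0 0 0.65;0 0 0.28 0 0 0 0.65;0 0 0.39 0 0 0 0.65;0 0 0.39 0 0 0 0.65"}}

```text
time: 37.3
ee_pos: [0.5011, 0.3423, 0.2214]
eef_rot: [0.941, 0.339, 0.001, -0.0]
ft_force: [0.5, 0.3, -0.2]
width: 0.0568
grip_force: 0.0
```

Run:
```python
from h import *
s=read_state(); y=yaw(); print(y,s["ee_pos"],mk(355)); print(togo([.501,.342,.186],down(39.5)))
```

```text
39.64040820324362 [0.50110712 0.34227777 0.22138759] (np.float64(355.375), np.float64(-13.0), np.float64(13.75))
(array([-0.0002,  0.    ,  0.0351]), array([ 0.0004, -0.0018,  0.0064]))
```

Call:
{"fn": "play_rows", "kwargs": {"increments": "0 0 0 0 0 0.018 0.65;0 0 0 0 0 0.035 0.65;0 0 -0.05 0 0 0.035 0.65;0 0 -0.15 0 0 0.035 0.65;0 0 -0.25 0 0 0.035 0.65;0 0 -0.35 0 0 0.035 0.65;0 0 -0.45 0 0 0.035 0.65;0 0 -0.57 0 0 0.035 0.65"}}

```text
time: 38.15
ee_pos: [0.5011, 0.3417, 0.1853]
eef_rot: [0.805, 0.593, 0.0, -0.0]
ft_force: [-1.5, -0.9, -0.3]
width: 0.0566
grip_force: 3.5
```

Call:
{"fn": "play_rows", "kwargs": {"increments": "0 0 -0.13 0 0 0 0.65;0 0 -0.27 0 0 0 0.65;0 0 -0.41 0 0 0 0.65;0 0 -0.55 0 0 0 0.65;0 0 -0.69 0 0 0 0.65;0 0 -0.83 0 0 0 0.65;0 0 -0.97 0 0 0 0.65;0 0 -1.1 0 0 0 0.65"}}

```text
time: 38.95
ee_pos: [0.5011, 0.3418, 0.1854]
eef_rot: [0.375, 0.927, 0.0, 0.0]
ft_force: [-0.5, 0.2, -0.7]
width: 0.0565
grip_force: 3.6
```

Call:
{"fn": "play_rows", "kwargs": {"increments": "0 0 -0.13 0 0 0 0.65;0 0 -0.27 0 0 0 0.65;0 0 -0.41 0 0 0 0.65;0 0 -0.55 0 0 0 0.65;0 0 -0.69 0 0 0 0.65;0 0 -0.83 0 0 0 0.65;0 0 -0.97 0 0 0 0.65;0 0 -1.1 0 0 0 0.65"}}

```text
time: 39.75
ee_pos: [0.5011, 0.3417, 0.1854]
eef_rot: [-0.164, 0.986, 0.0, 0.0]
ft_force: [-1.5, 0.8, -1.0]
width: 0.0568
grip_force: 3.6
```

Call:
{"fn": "play_rows", "kwargs": {"increments": "0 0 -0.13 0 0 0 0.65;0 0 -0.27 0 0 0 0.65;0 0 -0.41 0 0 0 0.65;0 0 -0.53 0 0 0 0.65;0 0 -0.65 0 0 0 0.65;0 0 -0.75 0 0 0 0.65;0 0 -0.83 0 0 0 0.65;0 0 -0.83 0 0 0 0.65"}}

```text
time: 40.55
ee_pos: [0.5011, 0.3416, 0.1852]
eef_rot: [-0.546, 0.838, 0.0, 0.0]
ft_force: [0.0, 0.2, 1.1]
width: 0.0567
grip_force: 0.9
```

Run:
```python
from h import *
s=read_state(); y=yaw(); print(y,s["ee_pos"],s["torque"],s["joint_positions"].round(2),mk(y-63.3)); print(togo([.501,.342,.186]))
```

```text
246.17529940044182 [0.50114277 0.34162212 0.18521633] [ 0.19505905  0.10846925 -0.08896682] [ 0.25  0.73 -1.39  1.52  0.72  1.49  1.58] (np.float64(182.1252994004418), np.float64(-14.0), np.float64(12.5))
(array([-0.0003,  0.0004, -0.0008]), None)
```

Call:
{"fn": "play_rows", "kwargs": {"increments": "0 0 0.1 0 0 0 0.65;0 0 0.1 0 0 -0.02 0.65;0 0 0.14 0 0 -0.035 0.65;0 0 0.28 0 0 -0.035 0.65;0 0 0.42 0 0 -0.035 0.65;0 0 0.56 0 0 -0.035 0.65;0 0 0.7 0 0 -0.035 0.65;0 0 0.84 0 0 -0.035 0.65"}}

```text
time: 41.4
ee_pos: [0.5014, 0.3419, 0.2215]
eef_rot: [-0.152, 0.988, 0.0, 0.001]
ft_force: [-0.9, -0.4, -0.9]
width: 0.0563
grip_force: 0.0
```

Call:
{"fn": "play_rows", "kwargs": {"increments": "0 0 0.14 0 0 0 0.65;0 0 0.28 0 0 0 0.65;0 0 0.42 0 0 0 0.65;0 0 0.56 0 0 0 0.65;0 0 0.7 0 0 0 0.65;0 0 0.84 0 0 0 0.65;0 0 0.98 0 0 0 0.65;0 0 1.12 0 0 0 0.65"}}

```text
time: 42.2
ee_pos: [0.5012, 0.3421, 0.2216]
eef_rot: [0.396, 0.918, 0.001, 0.001]
ft_force: [-1.1, 0.2, 0.1]
width: 0.0568
grip_force: 0.0
```

Call:
{"fn": "play_rows", "kwargs": {"increments": "0 0 0.14 0 0 0 0.65;0 0 0.28 0 0 0 0.65;0 0 0.42 0 0 0 0.65;0 0 0.56 0 0 0 0.65;0 0 0.7 0 0 0 0.65;0 0 0.84 0 0 0 0.65;0 0 0.98 0 0 0 0.65;0 0 1.12 0 0 0 0.65"}}

```text
time: 43.0
ee_pos: [0.5011, 0.3423, 0.2216]
eef_rot: [0.823, 0.568, 0.001, -0.0]
ft_force: [-0.8, 0.3, 0.2]
width: 0.0568
grip_force: 0.0
```

Call:
{"fn": "play_rows", "kwargs": {"increments": "0 0 0.14 0 0 0 0.65;0 0 0.28 0 0 0 0.65;0 0 0.39 0 0 0 0.65;0 0 0.39 0 0 0 0.65;0 0 0.39 0 0 0.018 0.65;0 0 0.39 0 0 0.035 0.65"}}

```text
time: 43.6
ee_pos: [0.5014, 0.3422, 0.1857]
eef_rot: [0.916, 0.402, 0.001, -0.0]
ft_force: [-0.1, -0.1, -0.3]
width: 0.0567
grip_force: 0.0
```

Call:
{"fn": "play_rows", "kwargs": {"increments": "0 0 -0.05 0 0 0 0.65;0 0 -0.15 0 0 0 0.65;0 0 -0.25 0 0 0 0.65;0 0 -0.35 0 0 0 0.65;0 0 -0.45 0 0 0 0.65;0 0 -0.57 0 0 0 0.65"}}

```text
time: 44.2
ee_pos: [0.5011, 0.3417, 0.1857]
eef_rot: [0.765, 0.644, 0.0, 0.0]
ft_force: [-1.2, -1.0, 0.3]
width: 0.0568
grip_force: 3.5
```

Call:
{"fn": "play_rows", "kwargs": {"increments": "0 0 -0.13 0 0 0 0.65;0 0 -0.27 0 0 0 0.65;0 0 -0.41 0 0 0 0.65;0 0 -0.55 0 0 0 0.65;0 0 -0.69 0 0 0 0.65;0 0 -0.83 0 0 0 0.65;0 0 -0.97 0 0 0 0.65;0 0 -1.1 0 0 0 0.65"}}

```text
time: 45.0
ee_pos: [0.5011, 0.3418, 0.1857]
eef_rot: [0.314, 0.949, 0.0, 0.0]
ft_force: [-1.9, -1.0, -0.0]
width: 0.0566
grip_force: 3.6
```

Call:
{"fn": "play_rows", "kwargs": {"increments": "0 0 -0.13 0 0 0 0.65;0 0 -0.27 0 0 0 0.65;0 0 -0.41 0 0 0 0.65;0 0 -0.55 0 0 0 0.65;0 0 -0.69 0 0 0 0.65;0 0 -0.83 0 0 0 0.65;0 0 -0.97 0 0 0 0.65;0 0 -1.1 0 0 0 0.65"}}

```text
time: 45.8
ee_pos: [0.5011, 0.3417, 0.1857]
eef_rot: [-0.228, 0.974, 0.0, 0.0]
ft_force: [-1.8, -0.2, -0.3]
width: 0.057
grip_force: 3.6
```

Call:
{"fn": "play_rows", "kwargs": {"increments": "0 0 -0.13 0 0 0 0.65;0 0 -0.27 0 0 0 0.65;0 0 -0.41 0 0 0 0.65;0 0 -0.53 0 0 0 0.65;0 0 -0.63 0 0 0 0.65;0 0 -0.71 0 0 0 0.65;0 0 -0.74 0 0 0 0.65;0 0 -0.74 0 0 0 0.65"}}

```text
time: 46.6
ee_pos: [0.5012, 0.3417, 0.1854]
eef_rot: [-0.561, 0.828, 0.0, 0.0]
ft_force: [-1.6, -0.1, 3.2]
width: 0.0569
grip_force: 1.8
```

Run:
```python
from h import *
s=read_state(); y=yaw(); print(y,s["ee_pos"],s["torque"],s["joint_positions"].round(2),mk(y+180-63.3)); print(togo([.501,.342,.186]))
```

```text
248.29282372274128 [0.50116758 0.34169291 0.18540781] [ 0.14099646  0.289304   -0.15904762] [ 0.25  0.73 -1.39  1.52  0.72  1.49  1.62] None
(array([-0.0002,  0.0004, -0.0007]), None)
```

Call:
{"fn": "play_rows", "kwargs": {"increments": "0 0 -0.04 0 0 0 0.65;0 0 -0.07 0 0 0 0.65;0 0 -0.08 0 0 0 0.65;0 0 -0.08 0 0 0 0.65;0 0 0.03 0 0 0 0.65;0 0 0.1 0 0 -0.02 0.65;0 0 0.24 0 0 -0.035 0.65;0 0 0.38 0 0 -0.035 0.65"}}

```text
time: 47.45
ee_pos: [0.5017, 0.3418, 0.2211]
eef_rot: [-0.391, 0.92, 0.0, 0.001]
ft_force: [-0.3, 0.3, -0.4]
width: 0.0569
grip_force: 0.0
```

Call:
{"fn": "play_rows", "kwargs": {"increments": "0 0 0.14 0 0 0 0.65;0 0 0.28 0 0 0 0.65;0 0 0.42 0 0 0 0.65;0 0 0.56 0 0 0 0.65;0 0 0.7 0 0 0 0.65;0 0 0.84 0 0 0 0.65;0 0 0.98 0 0 0 0.65;0 0 1.12 0 0 0 0.65"}}

```text
time: 48.25
ee_pos: [0.5013, 0.3409, 0.2191]
eef_rot: [0.157, 0.988, -0.0, 0.0]
ft_force: [-0.1, -0.2, 0.4]
width: 0.0565
grip_force: 0.0
```

Call:
{"fn": "play_rows", "kwargs": {"increments": "0 0 0.14 0 0 0 0.65;0 0 0.28 0 0 0 0.65;0 0 0.42 0 0 0 0.65;0 0 0.56 0 0 0 0.65;0 0 0.7 0 0 0 0.65;0 0 0.84 0 0 0 0.65;0 0 0.98 0 0 0 0.65;0 0 1.12 0 0 0 0.65"}}

```text
time: 49.05
ee_pos: [0.5013, 0.3409, 0.2191]
eef_rot: [0.658, 0.753, -0.0, 0.0]
ft_force: [0.3, -0.3, 0.0]
width: 0.0564
grip_force: 0.0
```

Call:
{"fn": "play_rows", "kwargs": {"increments": "0 0 0.14 0 0 0 0.65;0 0 0.28 0 0 0 0.65;0 0 0.42 0 0 0 0.65;0 0 0.56 0 0 0 0.65;0 0 0.7 0 0 0 0.65;0 0 0.76 0 0 0 0.65;0 0 0.76 0 0 0 0.65"}}

```text
time: 49.75
ee_pos: [0.5012, 0.341, 0.2192]
eef_rot: [0.889, 0.458, -0.0, 0.0]
ft_force: [0.4, 0.5, 0.8]
width: 0.0568
grip_force: 0.0
```

Run:
```python
from h import *
s=read_state(); y=yaw(); print(y,s["ee_pos"],mk(9.7),mk(8)); 
f=np.radians(-35.3); print(togo([W[0]+.056*np.cos(f),W[1]+.056*np.sin(f),.222],down(54.7)))
```

```text
54.476338136938494 [0.50120387 0.34102223 0.21920285] (np.float64(9.325), np.float64(-14.0), np.float64(13.25)) (np.float64(9.25), np.float64(-12.0), np.float64(14.5))
(array([ 0.0006,  0.0554, -0.0027]), array([ 0.0003,  0.0004, -0.0007]))
```

Call:
{"fn": "play_rows", "kwargs": {"increments": "0 0 0 0.0002 0.02 -0.004 0.35;0 0 0 0.0004 0.045 -0.004 0.35;0 0 0 0.0006 0.0554 -0.004 0.35;0 0 0 0.0006 0.0554 -0.004 0.35;0 0 0 0.0006 0.0554 -0.004 0.35;0 0 0 0.0006 0.0554 -0.004 0.35"}}

```text
time: 50.45
ee_pos: [0.5454, 0.3109, 0.2236]
eef_rot: [0.888, 0.459, -0.0, -0.0]
ft_force: [0.4, 0.5, -0.6]
width: 0.0313
grip_force: 0.0
```

Run:
```python
from h import *
s=read_state(); print(yaw(),s["ee_pos"],s["width"],mk(9.3)); 
f=np.radians(-35.3); print(togo([W[0]+.056*np.cos(f),W[1]+.056*np.sin(f),.184],down(54.7)))
cv2.imwrite("pics/w6.png",camera("wrist")["color"][:,:,::-1])
```

```text
54.683583303321065 [0.54543778 0.31093099 0.22357441] 0.0313067531104208 (np.float64(9.05), np.float64(-13.75), np.float64(13.25))
(array([-0.0003,  0.0016,  0.0396]), array([-0.0002, -0.0001, -0.0003]))
```

View pics/w6.png

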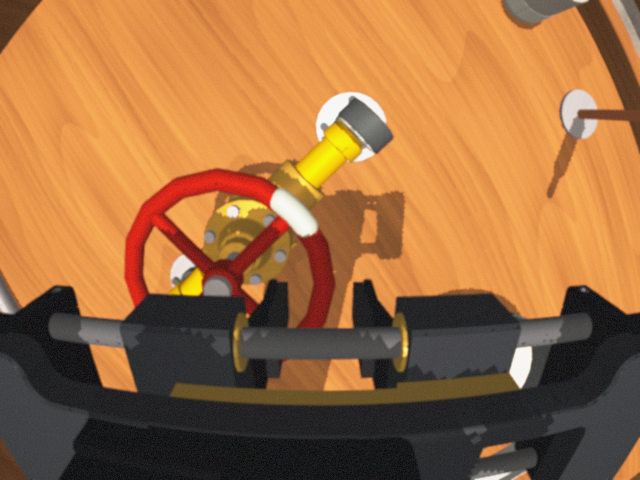

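The tenth and last picture shows the rim passing between the fingertips (280 and 362), with the hub at (215,285) and the mark at (295,212). Descend and close.

Call:
{"fn": "play_rows", "kwargs": {"increments": "0 0 0 0 0.0016 0.012 0.35;0 0 0 0 0.0016 0.028 0.35;0 0 0 0 0.0016 0.039 0.35;0 0 0 0 0.0016 0.039 0.35;0 0 0 0 0.0016 0.039 0;0 0 0 0 0.0016 0.039 0;0 0 0 0 0.0016 0.039 0;0 0 0 0 0.0016 0.039 0", "grip_force": 30}}

```text
time: 51.35
ee_pos: [0.5469, 0.31, 0.185]
eef_rot: [0.888, 0.459, -0.0, -0.001]
ft_force: [-4.0, 2.5, 1.4]
width: 0.0117
grip_force: 29.2
```

Call:
{"fn": "play_rows", "kwargs": {"increments": "0 0 0 0 0 0 0;0 0 0 0 0 0 0"}}

```text
time: 51.55
ee_pos: [0.5469, 0.31, 0.185]
eef_rot: [0.888, 0.459, -0.0, -0.001]
ft_force: [-5.0, 2.3, 2.3]
width: 0.0117
grip_force: 29.2
```

Run:
```python
from h import *
s=read_state(); print(yaw(),s["ee_pos"],s["width"],s["grip_force"],s["ft_force"],s["torque"],[mk(9.3) for i in range(3)])
```

```text
54.65428026612971 [0.54692531 0.31004854 0.18500814] 0.011731918020565403 29.189312160015106 [-4.9790787   2.30172525  2.33870285] [0.52641727 1.12215565 0.11378585] [(np.float64(9.175), np.float64(-13.5), np.float64(13.25)), (np.float64(9.175), np.float64(-13.5), np.float64(13.25)), (np.float64(9.175), np.float64(-13.5), np.float64(13.25))]
```

Call:
{"fn": "play_rows", "kwargs": {"increments": "0 0 -0.007 0.0004 0 0 0;0 0 -0.007 0.0004 0 0 0;0 0 -0.007 0.0004 0 0 0"}}

```text
time: 52.0
ee_pos: [0.547, 0.31, 0.185]
eef_rot: [0.887, 0.462, -0.0, -0.0]
ft_force: [-6.5, 1.1, 3.4]
width: 0.0121
grip_force: 29.1
```

Run:
```python
from h import *
s=read_state(); print(s["time"],yaw(),s["ee_pos"],s["width"],s["grip_force"],s["ft_force"],s["torque"],[mk(9.3) for i in range(2)])
c=camera("top"); print("tray corners", [p.round(3).tolist() for p in ray(c,cv2.boxPoints(cv2.minAreaRect(big(box(cv2.inRange(hsv(c),(0,0,140),(180,70,255)),390,198,445,262)))),.003)])
```

```text
52.0 55.0453529596257 [0.54696402 0.31001404 0.1849875 ] 0.012132387081228643 29.132004976272583 [-6.53247678  1.09193047  3.44676611] [0.08631958 1.42460046 0.13457265] [(np.float64(9.175), np.float64(-13.5), np.float64(13.25)), (np.float64(9.175), np.float64(-13.5), np.float64(13.25))]
tray corners [[0.606, -0.205, 0.003], [0.608, -0.299, 0.003], [0.487, -0.297, 0.003], [0.485, -0.205, 0.003]]
```

```bash
python3 -c "
from bench import *
print(close_job())"
```

```text
the job is handed in; nothing more can be done
None
```

The job is handed in, with no verdict returned: all five blanks are in the pan, the empty scoop is flat on the bench, and the valve was shut hard and reopened two full turns (mark within about 0.5°), with the gripper closed on the handwheel rim.

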